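# Clear the boot warmer, set up its drying tubes and turn up the heat

### The arm

A 6-joint arm with a two-finger parallel gripper is mounted at the origin on the work surface. World frame = base frame: x ahead of the robot, y to its left, z up, the work surface at z = 0. Lengths are in m, angles in degrees, forces in N, time in s.
With the tool pointing down it reaches from about 0.4 to 0.825 m from the base axis. Payload 7 kg.
Tool frame: the origin (TCP) lies between the finger pads; the fingertips stand r.nose_length ahead of it and the grasp point (between the pads) lies 2 mm behind it (r.nose_length is the distance from the TCP to the fingertips, in m); y points along the fingers, x is the direction in which the jaws open and shut, and the axes are right-handed (so a half turn about y gives the same grasp; the last joint's range is limited). The gripper opens to 88 mm and grips with 3 to 60 N. Pads are 19 mm wide; open, the fingers measure 130 mm over their backs; the gripper's body (78 mm by 193 mm) begins 47 mm behind the grasp point.
Start: joints at [-57.29, 20.546, 0.682, 0, -70.136, -16.507], TCP at [0.188, -0.648, 0.244] pointing down, gripper open.
Joint ranges: [-176.03, 176.03], [-82.01, 121.73], [-58.28, 71.71], [-173.87, 95.51], [-174.79, -0.11], [-173.66, 173.66]. Speed limits (degrees/s): [136.94, 136.94, 172.46, 180, 180, 180].

### API

Orientations are given as [roll, pitch, yaw] about the fixed x, y, z axes, in that order (R = Rz(yaw) Ry(pitch) Rx(roll)).
In Python, from plant import readout, vision, r, spotter gives the robot as it stands.
- The arm moves only by the tool servo_tool, never from a script. Its argument "steps" is a list that holds one entry, the list of rows, each a list of 6 numbers: the shift along the tool's x, y, z in m, then the turn, a rotation vector about the tool's x, y, z in rad. A call has 1 to 20 rows; each row shifts and turns the commanded pose from where the row before left it, along the tool's axes as they then stand; what a row does not reach is not made up. A row lasts 1/10 s, in which the tool goes at most 50 mm and 8.59 degrees, less where a joint would pass 70% of its speed; a pose out of reach is approached as far as the arm can. A call with a gripper value outside its range is refused whole. "jaw" is the closure in counts, from 0 (fully open) to 255 (shut), set as the call begins (left out, the last holds). The fingers move at their own pace and stop on an object; "grip_force" is the grip in N (left out, the last holds). Time passes only in rows, so rows that do not move let the fingers close. It gives the time, the measured TCP pose, the force and the opening at its end, in the units of the state.
- readout.get_state(): the state, without advancing time (a new reading comes with each control period).
- vision.capture(name): name is "side" or "top" or "wrist"; returns a dict with "img" (420x560x3 uint8, red, green, blue), "fx", "fy", "cx", "cy" (pixels), "rvec" (rotation vector, rad) and "tvec" (3), from world to camera coordinates, as OpenCV has them; the wrist camera has in their place "tool_from_camera" (4x4, takes a point from camera to tool coordinates, whose origin is the TCP and whose axes are the tool frame's). Camera axes: x right, y down, z forward; pixel columns grow to the right and rows downward; lengths in m; the calibration is good to about 2 mm. The wrist camera is an equidistant fisheye: a pixel r from the principal point sees the ray r / f radians off the axis. A picture is of the moment at which its call begins: read the wrist's pose just before it. There is no depth.
- r.close_job(): hands the job in, once; it reports no verdict.
Trained networks look in the newest picture that a camera, given by its name, has taken for a name from the list of things; names that differ only in an ending like _2 or _b are one class to them, and where a whole thing is asked for, a point or a joint stands for the part that bears it (a point fixed in the world has none). Each returns a list of dicts, best first, with "conf" (0 to 1); they miss things now and then, are a little off and sometimes report something else, mostly with a low value. They report only what shows in the picture. A call takes as long as a camera call. They do not tell look-alikes from the thing itself.
- spotter.search_frame(camera, thing): "uv" ([column, row] in pixels, amid what is visible of it).
- spotter.silhouettes(camera, thing): "region" (420x560 bool, what is visible of it) and "uv" ([column, row] in pixels, amid what is visible of it).
The state is a dict: "time_s": time; "joints": joint angles; "qd": joint speeds; "joint_torque": joint torques, N m; "tcp_pos": TCP position; "eef_rot": TCP orientation; "contact_force": force on the tool from outside, world axes, zero at the start; "moment": the same for the moment, N m; "gripper_width": finger opening in m.
Only numpy, scipy, OpenCV 4.12 (cv2) and the standard library are available. Lean on these libraries where they do the work, as an engineer would, in place of code of your own. Each camera call takes 0.05 s, during which the arm holds its last target.

### The job

Get the boot warmer ready for wet boots: take the scraper off its peg and, while the tubes still hang, wipe all the bark chips off the plate into the trough at the tray's end with it, never pushing them with the gripper; then leave the scraper standing upright on the cork mat. Next lift every drying tube off its peg and stand it upright, centred on a vent of its own, and only when all stand there slide the heat carriage fully against the stop at the end away from the trough. Leave the bowl, key and shoehorn alone.

Things in the scene. Friction and masses are not known exactly. Their poses are not given: they have to be found in the camera images.
- tray: ribbed grey plastic boot warmer tray, fixed. Origin at bench height under its plate's middle; x away from the robot, y along its length. Plate: x -75 to 75 mm, y -160 to 170 mm, flat top at z = 50 mm, rims to z = 62 mm at x = +-75 and y = 170; at y = -160 it ends, without rim, in the trough. In front (x -81 to -138 mm, top z = 50 mm) a ledge with the heat slide
- vent0 (a point): centre of the round dark vent grille (72 mm across, flush) nearest the trough, on the plate's top
- vent1 (a point): the same for the middle vent, 100 mm further
- vent2 (a point): the same for the vent farthest from the trough
- trough (a point): centre of the floor of the open dirt trough at the plate's -y end (tray y -160 to -236 mm, x -75 to 75 mm, floor at z = 6 mm, walls to z = 62 mm)
- heat (a joint): heat slide: black carriage on the tray's front ledge, sliding along the tray's y; value in m, 0 at the stop at the trough end (lowest heat), 0.18 at the stop at the end away from the trough (full heat); it stays where it is left, friction about 1.5 N
- heat_grip (a point): on the carriage's upright fin (30 mm along the tray's x, 16 mm along its y, top 18 mm above this point, the carriage's base 24 mm below it, ledge 36 mm below it)
- rack: drying rack, fixed: walnut crossbar (360 mm along y, 36 mm high, middle at z = 240 mm) on posts at y = +-187 mm; four steel pegs, 8 mm thick, at y = -135, -45, 45, 135 mm, axis at z = 240 mm, pointing to the rack's -x, 115 mm long, the end bent up to 18 mm above the axis. Origin on the bench below the crossbar's front face
- peg0 (a point): point on the axis of the peg at the rack's y = -135 mm, 85 mm out from the crossbar, 30 mm short of the bent-up end; things hang here
- peg1 (a point): point on the axis of the peg at the rack's y = -45 mm, 85 mm out from the crossbar, 30 mm short of the bent-up end; things hang here
- peg2 (a point): point on the axis of the peg at the rack's y = 45 mm, 85 mm out from the crossbar, 30 mm short of the bent-up end; things hang here
- peg3 (a point): point on the axis of the peg at the rack's y = 135 mm, 85 mm out from the crossbar, 30 mm short of the bent-up end; things hang here
- scraper: scraper: wooden block with rubber lower edge, 130 mm long (its x), 30 mm thick (y), 50 mm high, with an upright steel loop on top from z = 50 to 100 mm, like the tubes' (outer 44 mm along y, 14 mm along x, opening 34 x 42 mm, through along x). Origin: centre of the underside, z up. Hangs on a peg by the loop at the start
- tube0: white plastic boot-drying tube, 150 mm tall: round foot 64 mm wide, 14 mm thick; stem 40 mm wide with small dark holes; on top, from z = 100 to 150 mm, an upright rectangular loop (outer 44 mm along its y, 14 mm along its x; opening 34 mm wide, 42 mm high, through along x). Origin: centre of the underside, z up. Hangs on a peg by the loop at the start. May be absent
- tube1: white plastic boot-drying tube, 150 mm tall: round foot 64 mm wide, 14 mm thick; stem 40 mm wide with small dark holes; on top, from z = 100 to 150 mm, an upright rectangular loop (outer 44 mm along its y, 14 mm along its x; opening 34 mm wide, 42 mm high, through along x). Origin: centre of the underside, z up. Hangs on a peg by the loop at the start. May be absent
- tube2: white plastic boot-drying tube, 150 mm tall: round foot 64 mm wide, 14 mm thick; stem 40 mm wide with small dark holes; on top, from z = 100 to 150 mm, an upright rectangular loop (outer 44 mm along its y, 14 mm along its x; opening 34 mm wide, 42 mm high, through along x). Origin: centre of the underside, z up. Hangs on a peg by the loop at the start. May be absent
- chip0: dark brown bark chip, loose, 30 x 42 x 13 mm (x, y, z), lying on the tray's plate at the start; origin: centre of its underside. May be absent
- chip1: dark brown bark chip, loose, 30 x 42 x 13 mm (x, y, z), lying on the tray's plate at the start; origin: centre of its underside. May be absent
- chip2: dark brown bark chip, loose, 30 x 42 x 13 mm (x, y, z), lying on the tray's plate at the start; origin: centre of its underside. May be absent
- chip3: dark brown bark chip, loose, 30 x 42 x 13 mm (x, y, z), lying on the tray's plate at the start; origin: centre of its underside. May be absent
- mat: cork mat on the bench, fixed, 170 mm (x) by 100 mm (y), 4 mm thick; origin: centre of its underside
- bowl: bystander: white porcelain trinket bowl, 100 mm across, 40 mm high; origin: centre of the underside
- key: bystander: brass key on a ring with a walnut fob, about 135 mm long, 10 mm high
- shoehorn: bystander: stainless steel shoehorn lying flat, about 220 mm long, 6 mm high
Mind the look-alikes: they are no part of the job. Leave any purple or turquoise look-alike of the tube0 alone. What is shaped like the chip1 but purple is not meant.

How it is judged:
By the outcome, as a careful person would: the job done as asked, in the order asked, and still so for the second after the job is handed in, with the robot touching nothing.
Of tube0, tube1, tube2 only 2 to 3 are there at a start; the rules pass over those that are not, and their reading is None.
Of chip0, chip1, chip2, chip3 only 2 to 4 are there at a start; the rules pass over those that are not, and their reading is None.
At some moment in a run one of chip0, chip1, chip2, chip3 may be knocked a few centimetres aside while the robot is not near it.
It also fails if it takes over 198 s, if anything falls off the work surface, if the arm or the gripper's body presses on something with over 40 N, if the wrist force passes 120 N, or if a joint passes its speed limit or range.

## Working session

There is one attempt and no reset: what is moved stays moved. The work goes in short steps, Python scripts to look and compute and a tool call to move; the robot and the scene stay as the last step left them, time stands still between calls to the robot, and variables do not carry over. Pictures are saved under pics/ and viewed, and the job is handed in when it is done.

Besides the shell and the picture viewer there is one more tool, called after "Request:" in YAML: its name, and indented under it one key for each argument. servo_tool: Moves the arm, as the interface text tells. Its arguments: {"type":"object","properties":{"steps":{"type":"array","items":{"type":"array","items":{"type":"array","items":{"type":"number"}}}},"jaw":{"type":"number"},"grip_force":{"type":"number"}},"required":["steps"]}

```bash
ls; mkdir -p pics
python3 - <<'E'
from plant import readout, vision, r, spotter
import cv2
print(readout.get_state()); print(r.nose_length)
for n in ("side","top","wrist"):
    c=vision.capture(n); cv2.imwrite(f"pics/{n}0.png",c["img"][:,:,::-1]); print(n,{k:v for k,v in c.items() if k!="img"})
E
```

```text
pics
{'time_s': 0.0, 'joints': array([-5.72914395e+01,  2.05885187e+01,  6.33694829e-01, -2.10444855e-02,
       -7.01367482e+01, -1.65066557e+01]), 'qd': array([ 0.0186281 , -0.03767885, -0.06734046,  0.00976515, -0.06464236,
        0.02606778]), 'joint_torque': array([-2.40064801e-03, -5.82717848e+01,  2.93063021e+01,  6.99699238e+00,
        7.01095909e-03, -1.50698093e-04]), 'tcp_pos': array([ 0.18818442, -0.6477448 ,  0.24265209]), 'eef_rot': array([-8.99929473e+01, -9.34196146e-02,  1.06194733e+02]), 'contact_force': array([ 0.27556981,  0.15783154, -0.0479016 ]), 'moment': array([-0.034672  , -0.03212452,  0.01765684]), 'gripper_width': 0.08809637608641542}
0.017
side {'fx': 429.93293964132545, 'fy': 429.93293964132545, 'cx': 282.89203047286315, 'cy': 202.21362748591528, 'rvec': array([ 2.34698015, -0.11681776,  0.04428903]), 'tvec': array([-0.55762549,  0.22776092,  1.07601386])}
top {'fx': 512.2096330455855, 'fy': 512.2096330455855, 'cx': 281.58051565367765, 'cy': 199.8898735852387, 'rvec': array([ 2.12692508, -2.18754038,  0.11152987]), 'tvec': array([0.10244757, 0.5491305 , 1.37971745])}
wrist {'fx': 325.19226210127806, 'fy': 325.19226210127806, 'cx': 275.19986762622517, 'cy': 206.4021577677366, 'tool_from_camera': array([[ 9.99999261e-01,  1.06768826e-03,  5.81780439e-04,
        -7.19720212e-04],
       [-2.38280520e-04, -2.97116334e-01,  9.54841258e-01,
        -1.39671876e-01],
       [ 1.19232927e-03, -9.54840691e-01, -2.97115860e-01,
         8.14016874e-02],
       [ 0.00000000e+00,  0.00000000e+00,  0.00000000e+00,
         1.00000000e+00]])}
```

View pics/side0.png

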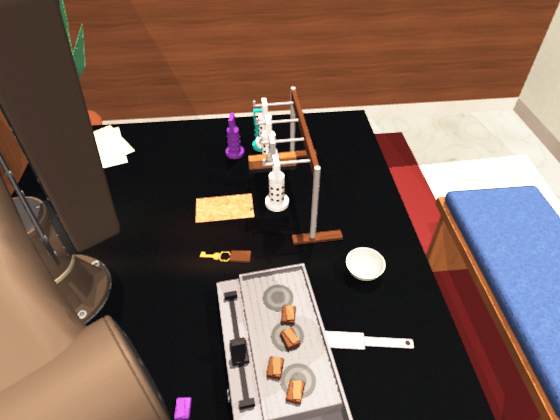

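View pics/top0.png

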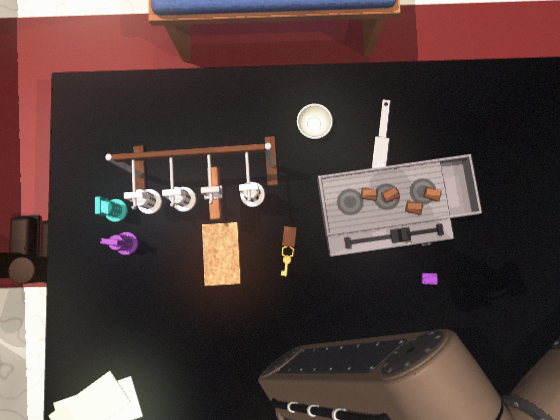

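View pics/wrist0.png

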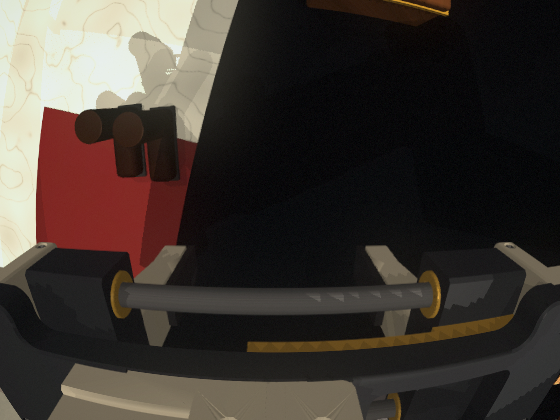

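```bash
cat > h.py <<'E'
import numpy as np, cv2, pickle
from scipy.spatial.transform import Rotation as Ro
def cam(n,new=True):
    from plant import vision
    return vision.capture(n)
def proj(c,P):
    P=np.atleast_2d(np.asarray(P,float))
    K=np.array([[c["fx"],0,c["cx"]],[0,c["fy"],c["cy"]],[0,0,1]])
    return cv2.projectPoints(P,c["rvec"],c["tvec"],K,None)[0][:,0]
def ray(c,uv):
    R=cv2.Rodrigues(c["rvec"])[0]; d=R.T@np.array([(uv[0]-c["cx"])/c["fx"],(uv[1]-c["cy"])/c["fy"],1])
    return -R.T@c["tvec"], d
def atz(c,uv,z):
    o,d=ray(c,uv); return o+d*(z-o[2])/d[2]
def tri(c1,u1,c2,u2):
    o1,d1=ray(c1,u1);o2,d2=ray(c2,u2)
    t=np.linalg.lstsq(np.c_[d1,-d2],o2-o1,rcond=None)[0]
    a=o1+d1*t[0];b=o2+d2*t[1]; return (a+b)/2,np.linalg.norm(a-b)
def crop(c,x0,y0,x1,y1,s,fn):
    cv2.imwrite(fn,cv2.resize(c["img"][y0:y1,x0:x1,::-1],None,fx=s,fy=s,interpolation=cv2.INTER_CUBIC))
E
python3 - <<'E'
from h import *
from plant import readout, vision, r, spotter
T=vision.capture("top");S=vision.capture("side")
pickle.dump((T,S),open("init.pkl","wb"))
crop(T,300,140,500,270,4,"pics/t_tray.png");crop(T,80,130,300,300,3.5,"pics/t_rack.png");crop(S,180,80,360,260,3.3,"pics/s_rack.png");crop(S,200,240,440,420,3.3,"pics/s_tray.png")
for th in ["tray","vent0","vent1","vent2","heat_grip","scraper","tube0","chip0","mat","trough","peg0","bowl","key","shoehorn"]:
    for n in("top","side"):
        try: print(th,n,[(np.round(d["uv"]).tolist(),round(float(d["conf"]),2)) for d in spotter.search_frame(n,th)])
        except Exception as e: print(th,n,e)
print("corner ests @z.062:",[(np.round(atz(T,uv,.062),3)) for uv in [(319,177),(471,155),(480,213),(329,256)]])
E
```

```text
tray top [([396.0, 202.0], 0.67)]
tray side [([273.0, 348.0], 0.71)]
vent0 top [([397.0, 204.0], 0.77), ([415.0, 208.0], 0.58)]
vent0 side [([272.0, 350.0], 0.56), ([232.0, 254.0], 0.35)]
vent1 top [([397.0, 204.0], 0.77), ([415.0, 208.0], 0.58)]
vent1 side [([272.0, 350.0], 0.56), ([232.0, 254.0], 0.35)]
vent2 top [([397.0, 204.0], 0.77), ([415.0, 208.0], 0.58)]
vent2 side [([272.0, 350.0], 0.56), ([232.0, 254.0], 0.35)]
heat_grip top [([403.0, 233.0], 0.78)]
heat_grip side [([240.0, 354.0], 0.87), ([276.0, 350.0], 0.37)]
scraper top [([215.0, 193.0], 0.7)]
scraper side [([269.0, 162.0], 0.91)]
tube0 top [([109.0, 208.0], 0.98), ([183.0, 197.0], 0.89), ([144.0, 200.0], 0.82), ([252.0, 193.0], 0.74), ([124.0, 241.0], 0.69)]
tube0 side [([276.0, 191.0], 0.95), ([264.0, 114.0], 0.77), ([234.0, 138.0], 0.68), ([252.0, 125.0], 0.63), ([266.0, 133.0], 0.51), ([306.0, 162.0], 0.39)]
chip0 top [([430.0, 278.0], 0.61), ([430.0, 196.0], 0.58), ([366.0, 197.0], 0.58), ([416.0, 208.0], 0.5), ([389.0, 193.0], 0.5)]
chip0 side [([295.0, 391.0], 0.84), ([288.0, 315.0], 0.68), ([273.0, 367.0], 0.6), ([289.0, 339.0], 0.55), ([185.0, 409.0], 0.52)]
mat top [([220.0, 254.0], 0.66)]
mat side [([226.0, 210.0], 0.64)]
trough top [([398.0, 205.0], 0.81), ([430.0, 194.0], 0.59)]
trough side [([277.0, 353.0], 0.86), ([261.0, 118.0], 0.66)]
peg0 top [([398.0, 202.0], 0.69), ([187.0, 155.0], 0.62)]
peg0 side [([306.0, 161.0], 0.93), ([239.0, 352.0], 0.42)]
bowl top [([314.0, 121.0], 0.64), ([186.0, 156.0], 0.26), ([396.0, 205.0], 0.25)]
bowl side [([362.0, 264.0], 0.7)]
key top [([286.0, 241.0], 0.88)]
key side [([237.0, 256.0], 0.61), ([222.0, 212.0], 0.2)]
shoehorn top [([184.0, 155.0], 0.67), ([381.0, 141.0], 0.6)]
shoehorn side [([355.0, 342.0], 0.96)]
corner ests @z.062: [array([ 0.608, -0.016,  0.062]), array([ 0.656, -0.43 ,  0.062]), array([ 0.498, -0.443,  0.062]), array([ 0.395, -0.035,  0.062])]
```

View pics/t_tray.png

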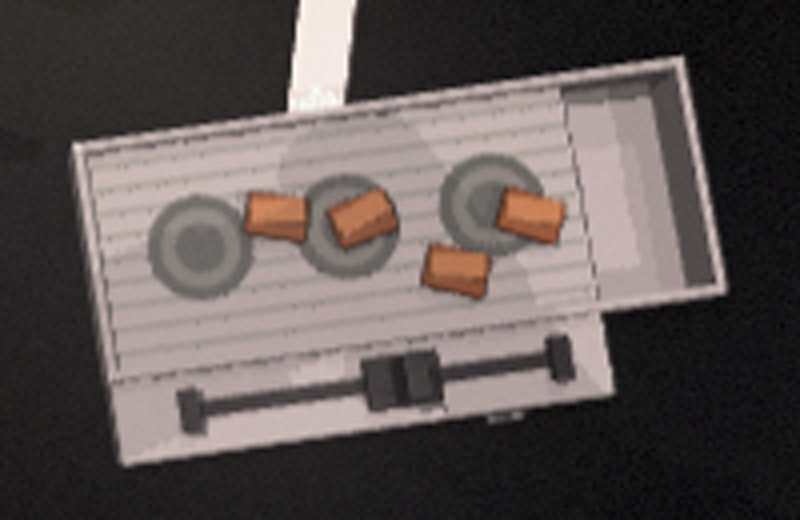

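View pics/t_rack.png

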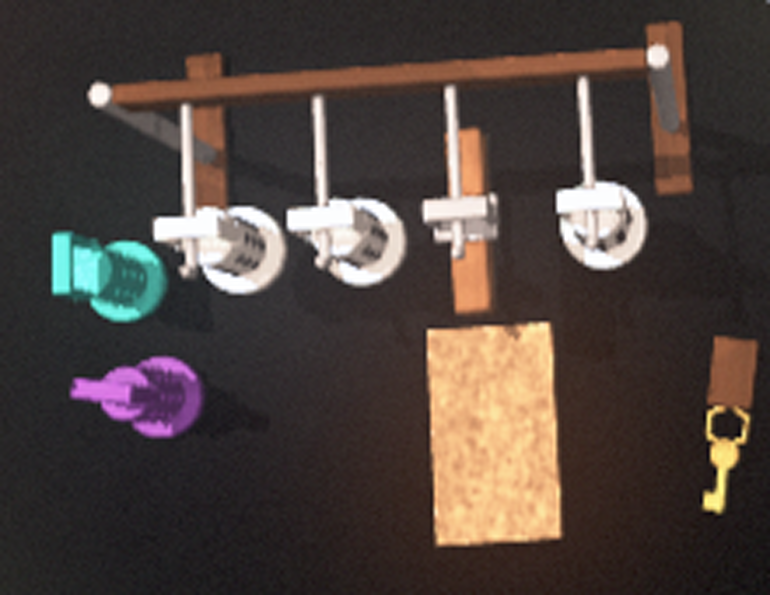

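View pics/s_rack.png

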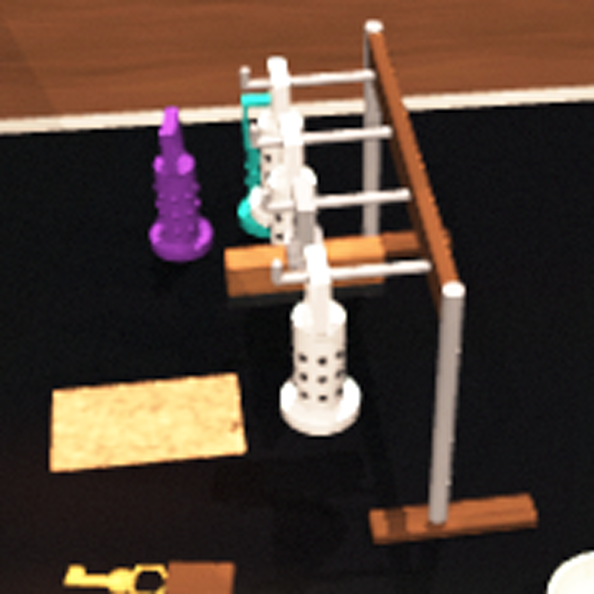

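View pics/s_tray.png

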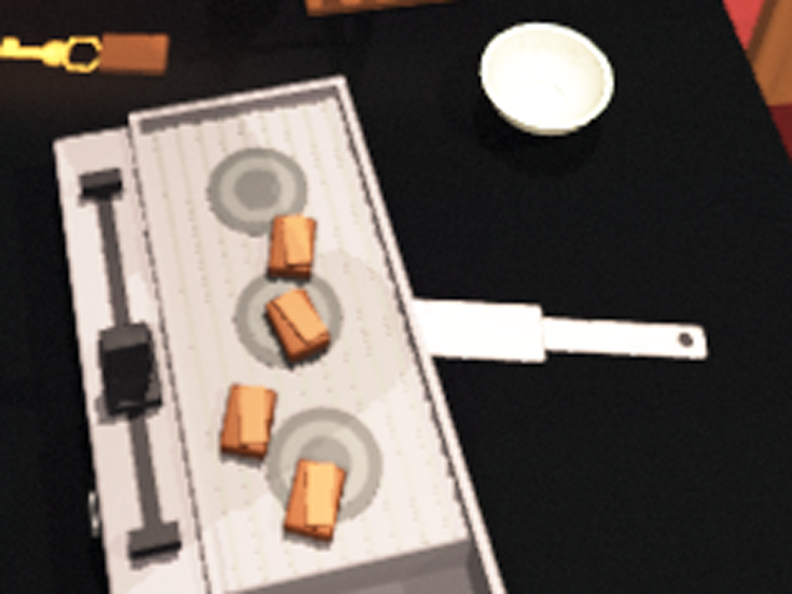

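Run:
```python
from h import *
from scipy.optimize import least_squares
T,S=pickle.load(open("init.pkl","rb"))
t=lambda x,y:(300+x/4,140+y/4)
sT=lambda x,y:(200+x/3.3,240+y/3.3)
sr=lambda x,y:(180+x/3.3,80+y/3.3); tr=lambda x,y:(80+x/3.5,130+y/3.5)
def W(p,L):
    a=p[2];R=np.array([[np.cos(a),-np.sin(a),0],[np.sin(a),np.cos(a),0],[0,0,1]])
    return np.asarray(L)@R.T+np.array([p[0],p[1],0])
# tray: params x,y,a, vent0 y, vent x
obsT=[t(200,247),t(349,226),t(491,205)]; obsS=[sT(257,190),sT(288,318),sT(324,465)]
e_T=[t(562,90),t(598,298)]  # plate ends at y=-160 x=75,-75
def f(p):
    V=W(p,[[p[3],p[4]+.2,.05],[p[3],p[4]+.1,.05],[p[3],p[4],.05]])
    E=W(p,[[.075,-.16,.05],[-.075,-.16,.05]])
    C=W(p,[[.072,.167,.062],[-.138,.172,.05]])
    r=[proj(T,V)-obsT,proj(S,V)-obsS,proj(T,E)-e_T,0.5*(proj(T,C)-[t(77,147),t(122,465)])]
    return np.concatenate([q.ravel() for q in r])
s=least_squares(f,[.52,-.2,-.13,0,-.1],loss="soft_l1");print("tray",s.x,np.degrees(s.x[2]),np.round(f(s.x).reshape(-1,2),1).tolist())
pt=s.x
# rack
ys=[.135,.045,-.045,-.135]
oT=[tr(187,105),tr(319,97),tr(450,87),tr(583,78)]
oS=[sr(374,76),sr(391,132),sr(410,195),sr(430,267)]
eS=[sr(246,83),None,None,sr(277,271)]
def g(p):
    P=W(p,[[0,y,.24] for y in ys])
    E=W(p,[[-.111,y,.258] for y in ys])
    r=[proj(T,P)-oT,proj(S,P)-oS]
    return np.concatenate([q.ravel() for q in r])
s=least_squares(g,[.7,.3,0],loss="soft_l1");print("rack",s.x,np.degrees(s.x[2]),np.round(g(s.x).reshape(-1,2),1).tolist())
pr=s.x
mt=np.array([atz(T,tr(*q),.004) for q in [(428,329),(551,323),(561,537),(436,545)]]);ms=np.array([atz(S,sr(*q),.004) for q in [(52,390),(237,375),(245,455),(50,470)]])
print("mat",mt.mean(0),ms.mean(0),np.degrees(np.arctan2(*(mt[1]-mt[2])[[1,0]])))
np.savez("poses.npz",tray=pt,rack=pr,mat=mt.mean(0))
for c,n in((T,"T"),(S,"S")):
    im=c["img"][:,:,::-1].copy();im=cv2.resize(im,None,fx=1.4,fy=1.4)
    def L(p,pts,col):
        q=(proj(c,W(p,pts))*1.4).astype(int)
        cv2.polylines(im,[q.reshape(-1,1,2)],False,col,1)
    L(pt,[[-.075,-.16,.05],[.075,-.16,.05],[.075,.17,.05],[-.075,.17,.05],[-.075,-.16,.05]],(0,255,0))
    L(pt,[[-.075,-.236,.062],[.075,-.236,.062],[.075,.17,.062],[-.075,.17,.062],[-.075,-.236,.062]],(255,255,0))
    L(pt,[[-.081,-.16,.05],[-.138,-.16,.05],[-.138,.17,.05]],(0,255,0))
    for i in range(3):
        a=np.linspace(0,6.3,30);L(pt,np.c_[pt[3]+.036*np.cos(a),pt[4]+.1*i+.036*np.sin(a),a*0+.05],(0,0,255))
    for y in ys: L(pr,[[0,y,.24],[-.111,y,.24],[-.111,y,.258]],(0,255,0))
    L(pr,[[0,-.187,.258],[0,.187,.258],[0,.187,.222]],(0,255,255))
    cv2.imwrite(f"pics/ov{n}.png",im)
print("vents",W(pt,[[pt[3],pt[4]+.1*i,.05] for i in range(3)]));print("pegs",W(pr,[[-.085,y,.24] for y in ys[::-1]]))
```

```text
tray [ 0.55145507 -0.19791429  0.11082442 -0.00091109 -0.10085809] 6.349771775224574 [[0.3, -0.1], [-0.5, 0.0], [0.4, 0.2], [0.3, -0.0], [0.1, -0.2], [-0.2, 0.0], [-0.6, -1.3], [-0.0, 0.9], [1.3, 0.7], [0.4, -0.3]]
rack [0.63932942 0.29939425 0.0410793 ] 2.35367049148098 [[0.1, -0.1], [0.1, -0.5], [0.4, -0.3], [0.2, -0.4], [-0.3, -0.5], [-0.4, -0.2], [-0.5, -0.2], [-0.3, -0.5]]
mat [0.40938668 0.25946789 0.004     ] [0.41015027 0.25681552 0.004     ] 1.666573048705348
vents [[ 0.56170425 -0.2982544   0.05      ]
 [ 0.55064448 -0.19886788  0.05      ]
 [ 0.53958471 -0.09948135  0.05      ]]
pegs [[0.55994527 0.16101738 0.24      ]
 [0.55624918 0.25094146 0.24      ]
 [0.55255308 0.34086553 0.24      ]
 [0.54885698 0.4307896  0.24      ]]
```

View pics/ovT.png

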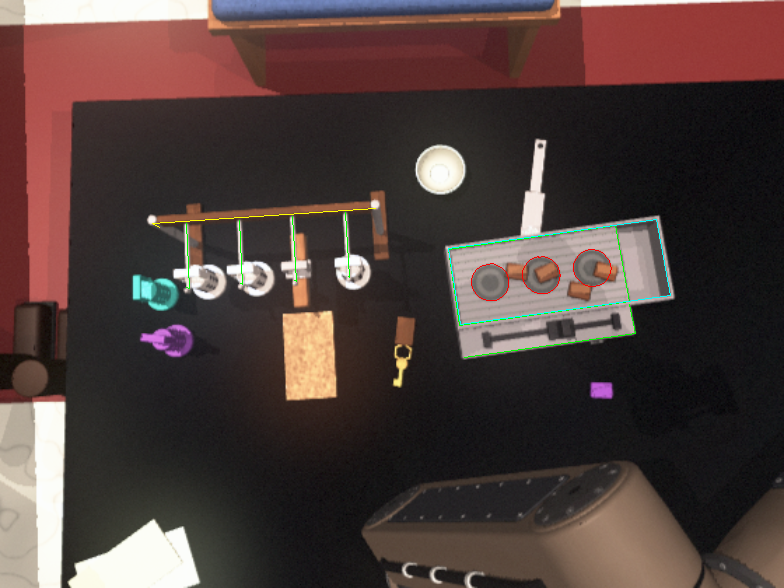

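View pics/ovS.png

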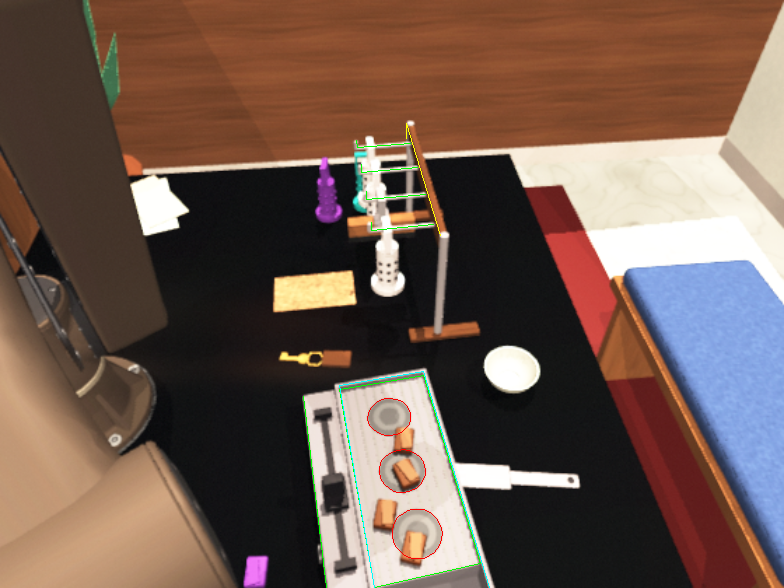

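Run:
```python
from h import *
T,S=pickle.load(open("init.pkl","rb"))
crop(T,110,170,190,230,9,"pics/a.png");crop(T,190,160,275,225,9,"pics/b.png");crop(S,240,90,300,170,9,"pics/c.png")
crop(T,375,210,450,255,9,"pics/d.png")
```

```text
(no output)
```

View pics/a.png

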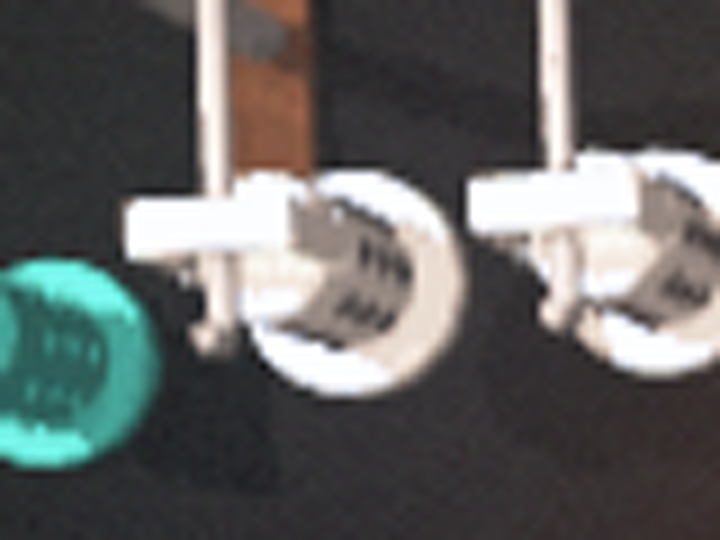

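View pics/b.png

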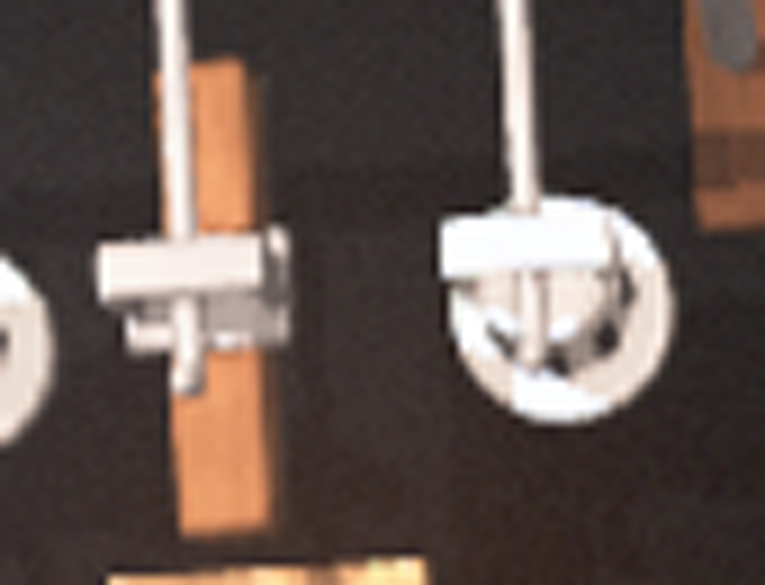

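View pics/d.png

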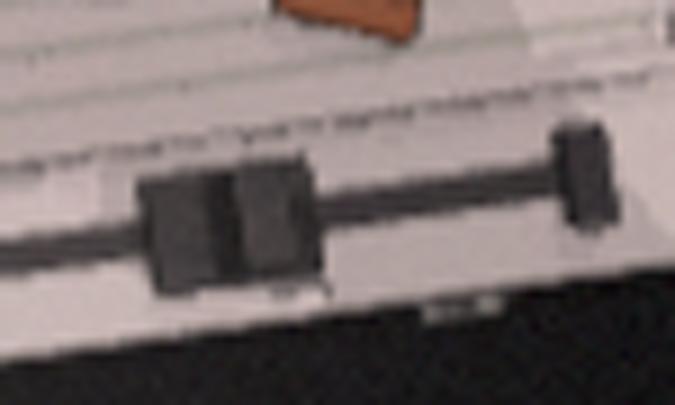

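```bash
cat >> h.py <<'E'
def W(p,L):
    a=p[2];R=np.array([[np.cos(a),-np.sin(a),0],[np.sin(a),np.cos(a),0],[0,0,1]])
    return np.asarray(L)@R.T+np.array([p[0],p[1],0])
def go(target,yaw=None,cur=None,cy=None):
    """print deltas: turn about tool y, then shift in tool axes (after turn)"""
    from plant import readout
    s=readout.get_state(); p=s["tcp_pos"] if cur is None else np.array(cur)
    e=s["eef_rot"]; y0=e[2] if cy is None else cy; yaw=y0 if yaw is None else yaw
    R=Ro.from_euler("xyz",[-90,0,yaw],degrees=True)
    d=R.inv().apply(np.array(target)-p)
    print("t",round(s["time_s"],2),"cur",np.round(p,4),np.round(e,2),"turn y",round(-np.radians(yaw-y0),4),"shift",np.round(d,4),"F",np.round(s["contact_force"],1),"w",round(s["gripper_width"],4))
    return d
E
python3 - <<'E'
from h import *
T,S=pickle.load(open("init.pkl","rb"))
for n,u in dict(tub3=(133.1,195.4),tub2=(171.7,192.4),scr=(210,190.1),tub0=(248.4,187.3)).items(): print(n,atz(T,u,.25))
print("heat",atz(T,(404.4,234.7),.104),W(np.load("poses.npz")["tray"][:3],[[-.1095,-.0,.1]]))
d=go((.5,-.3,.37),92.5); d=go((.557,.25,.37),92.5,cur=(.5,-.3,.37),cy=92.5)
E
```

```text
tub3 [0.54732182 0.4317614  0.25      ]
tub2 [0.55177276 0.34125887 0.25      ]
scr [0.5545911 0.2515279 0.25     ]
tub0 [0.55857893 0.16161654 0.25      ]
heat [ 0.44377091 -0.22879677  0.104     ] [[ 0.44262683 -0.21002473  0.1       ]]
t 1.65 cur [ 0.1883 -0.6481  0.2435] [-90.   -0.  106.2] turn y 0.2392 shift [ 0.3342 -0.1265 -0.3266] F [ 0.5 -0.3 -0.6] w 0.0877
t 1.65 cur [ 0.5  -0.3   0.37] [-90.   -0.  106.2] turn y -0.0 shift [ 0.547  -0.     -0.0809] F [ 0.5 -0.3 -0.6] w 0.0877
```

Request:
servo_tool:
  steps:
    - [[0,0,0,0,0.12,0],[0,0,0,0,0.12,0],[0.028,-0.0105,-0.0272,0,0,0],[0.028,-0.0105,-0.0272,0,0,0],[0.028,-0.0105,-0.0272,0,0,0],[0.028,-0.0105,-0.0272,0,0,0],[0.028,-0.0105,-0.0272,0,0,0],[0.028,-0.0105,-0.0272,0,0,0],[0.028,-0.0105,-0.0272,0,0,0],[0.028,-0.0105,-0.0272,0,0,0],[0.028,-0.0105,-0.0272,0,0,0],[0.028,-0.0105,-0.0272,0,0,0],[0.028,-0.0105,-0.0272,0,0,0],[0.028,-0.0105,-0.0272,0,0,0]]
  jaw: 60

```text
time_s: 3.05
tcp_pos: [0.5009, -0.2971, 0.3703]
eef_rot: [-90.0, 0.0, 92.5]
contact_force: [-0.4, -0.5, 0.9]
gripper_width: 0.067
```

Request:
servo_tool:
  steps:
    - [[0.039,0,-0.0058,0,0,0],[0.039,0,-0.0058,0,0,0],[0.039,0,-0.0058,0,0,0],[0.039,0,-0.0058,0,0,0],[0.039,0,-0.0058,0,0,0],[0.039,0,-0.0058,0,0,0],[0.039,0,-0.0058,0,0,0],[0.039,0,-0.0058,0,0,0],[0.039,0,-0.0058,0,0,0],[0.039,0,-0.0058,0,0,0],[0.039,0,-0.0058,0,0,0],[0.039,0,-0.0058,0,0,0],[0.039,0,-0.0058,0,0,0],[0.039,0,-0.0058,0,0,0],[0,0,0,0,0,0],[0,0,0,0,0,0]]

```text
time_s: 4.65
tcp_pos: [0.5577, 0.2514, 0.369]
eef_rot: [-90.0, 0.0, 92.5]
contact_force: [-0.0, 0.4, -0.3]
gripper_width: 0.0668
```

Run:
```python
from h import *
d=go((.5555,.2512,.226),92.4)
from plant import vision
c=vision.capture("wrist");cv2.imwrite("pics/w1.png",c["img"][:,:,::-1])
```

```text
t 4.65 cur [0.5577 0.2514 0.369 ] [-8.995e+01  4.000e-02  9.255e+01] turn y 0.0025 shift [-1.00e-04  1.43e-01  2.20e-03] F [-0.   0.4 -0.3] w 0.0668
```

View pics/w1.png

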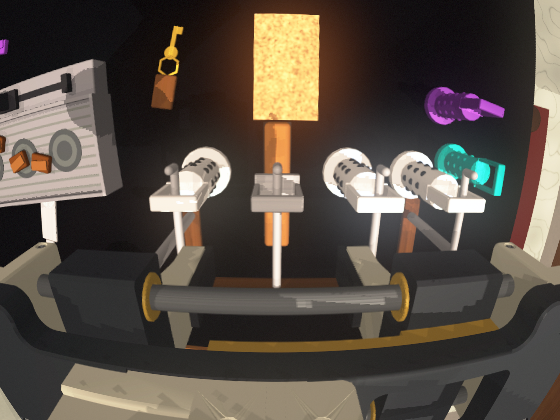

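Request:
servo_tool:
  steps:
    - [[0,0.035,0.0022,0,0,0],[0,0.035,0,0,0,0],[0,0.03,0,0,0,0],[0,0.025,0,0,0,0],[0,0.018,0,0,0,0],[0,0,0,0,0,0],[0,0,0,0,0,0]]

```text
time_s: 5.4
tcp_pos: [0.556, 0.2496, 0.2276]
eef_rot: [-90.0, 0.0, 92.4]
contact_force: [-0.0, -0.1, 1.5]
gripper_width: 0.0671
```

Request:
servo_tool:
  steps:
    - [[0,0,0,0,0,0],[0,0,0,0,0,0],[0,0,0,0,0,0],[0,0,0,0,0,0],[0,0,0,0,0,0],[0,0,0,0,0,0],[0,0,0,0,0,0],[0,0,0,0,0,0]]
  jaw: 255
  grip_force: 40

```text
time_s: 6.2
tcp_pos: [0.556, 0.2508, 0.2273]
eef_rot: [-90.1, -0.0, 92.5]
contact_force: [-1.2, 1.9, 5.1]
gripper_width: 0.0436
```

Run:
```python
from h import *
d=go((.5555,.2512,.226),92.4)
from plant import vision
c=vision.capture("wrist");cv2.imwrite("pics/w2.png",c["img"][:,:,::-1])
c=vision.capture("side");crop(c,200,60,340,200,4,"pics/s2.png")
```

```text
t 6.2 cur [0.556  0.2508 0.2273] [-9.007e+01 -4.000e-02  9.247e+01] turn y 0.0012 shift [0.0004 0.0013 0.0005] F [-1.2  1.9  5.1] w 0.0436
```

View pics/w2.png

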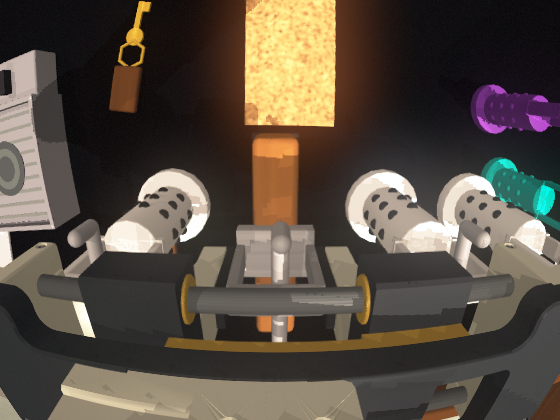

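View pics/s2.png

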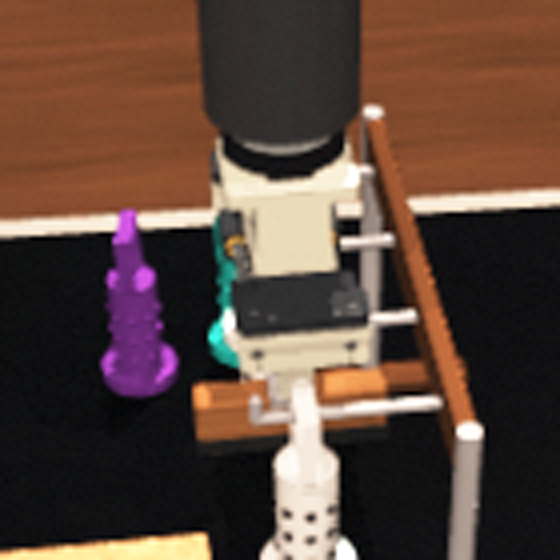

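Request:
servo_tool:
  steps:
    - [[0,-0.008,0,0,0,0],[0,-0.008,0,0,0,0],[0,-0.008,0,0,0,0],[0,0,0,0,0,0],[0,0,0,0,0,0]]

```text
time_s: 6.8
tcp_pos: [0.5555, 0.2503, 0.2505]
eef_rot: [-90.0, -0.0, 92.4]
contact_force: [-0.1, 0.3, -3.1]
gripper_width: 0.044
```

Run:
```python
from h import *
d=go((.486,.2488,.252),92.4)
from plant import vision
c=vision.capture("wrist");cv2.imwrite("pics/w3.png",c["img"][:,:,::-1])
```

```text
t 6.8 cur [0.5555 0.2503 0.2505] [-8.999e+01 -1.000e-02  9.244e+01] turn y 0.0007 shift [ 0.0014 -0.0015  0.0695] F [-0.1  0.3 -3.1] w 0.044
```

View pics/w3.png

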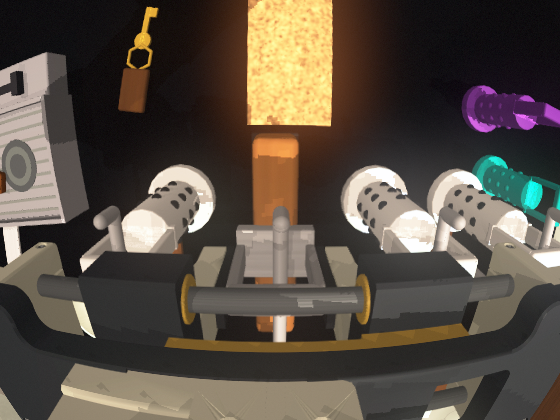

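Request:
servo_tool:
  steps:
    - [[0,-0.001,0.012,0,0,0],[0,0,0.015,0,0,0],[0,0,0.015,0,0,0],[0,0,0.02,0,0,0],[0,0,0.025,0,0,0],[0,0,0.015,0,0,0],[0,0,0,0,0,0],[0,0,0,0,0,0]]

```text
time_s: 7.65
tcp_pos: [0.4535, 0.2463, 0.2522]
eef_rot: [-90.1, -0.1, 92.5]
contact_force: [0.7, 0.7, -3.7]
gripper_width: 0.0439
```

Run:
```python
from h import *
d=go((.486,.2488,.252),92.4)
from plant import vision
c=vision.capture("wrist");cv2.imwrite("pics/w4.png",c["img"][:,:,::-1])
c=vision.capture("side");cv2.imwrite("pics/s4.png",c["img"][:,:,::-1])
pt=np.load("poses.npz")["tray"]
d=go(W(pt,[[0,.12,.27]])[0],96.35); print(W(pt,[[0,.12,.0]])[0])
```

```text
t 7.65 cur [0.4535 0.2463 0.2522] [-9.007e+01 -6.000e-02  9.253e+01] turn y 0.0022 shift [ 0.0011  0.0002 -0.0326] F [ 0.7  0.7 -3.7] w 0.0439
t 7.75 cur [0.454  0.2462 0.2517] [-9.003e+01 -1.000e-02  9.247e+01] turn y -0.0677 shift [-0.3322 -0.0183 -0.0477] F [ 0.6  0.7 -2.3] w 0.044
[ 0.53818335 -0.07865046  0.        ]
```

View pics/w4.png

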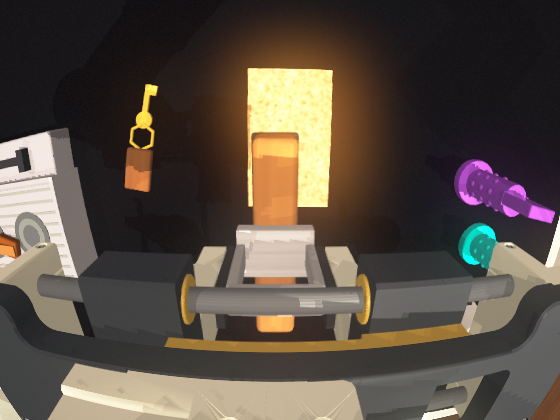

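View pics/s4.png

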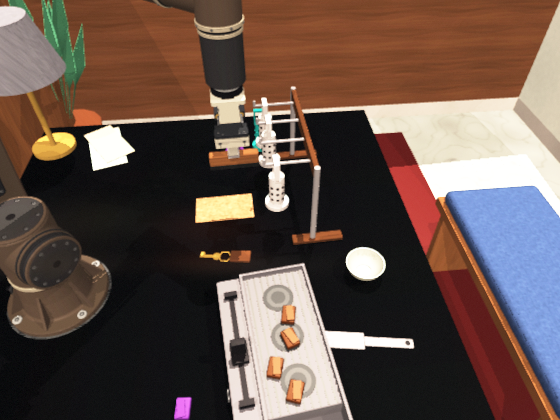

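Request:
servo_tool:
  steps:
    - [[-0.035,-0.0026,0.005,0,0,0],[-0.035,-0.0026,0.005,0,0,0],[-0.035,-0.0026,0.005,0,0,0],[-0.035,-0.0026,0.005,0,0,0],[-0.035,-0.0026,0.005,0,0,0],[-0.035,-0.0026,0.005,0,0,0],[-0.035,-0.0026,0.005,0,0,0],[0,0,0,0,-0.067,0],[-0.0225,0,-0.0247,0,0,0],[-0.0225,0,-0.0247,0,0,0],[-0.0225,0,-0.0247,0,0,0],[-0.0225,0,-0.0247,0,0,0],[0,0,0,0,0,0],[0,0,0,0,0,0]]

```text
time_s: 9.15
tcp_pos: [0.5377, -0.0798, 0.2685]
eef_rot: [-89.9, 0.0, 96.2]
contact_force: [-0.6, 0.6, -2.9]
gripper_width: 0.0439
```

Run:
```python
from h import *
pt=np.load("poses.npz")["tray"]
d=go(W(pt,[[0,.12,.15]])[0],96.35)
from plant import vision
c=vision.capture("wrist");cv2.imwrite("pics/w5.png",c["img"][:,:,::-1])
c=vision.capture("side");crop(c,200,180,400,420,2.5,"pics/s5.png")
c=vision.capture("top");crop(c,280,130,500,280,3.5,"pics/t5.png")
```

```text
t 9.15 cur [ 0.5377 -0.0798  0.2685] [-8.987e+01  1.000e-02  9.617e+01] turn y -0.0032 shift [ 0.0011  0.1185 -0.0006] F [-0.6  0.6 -2.9] w 0.0439
```

View pics/s5.png

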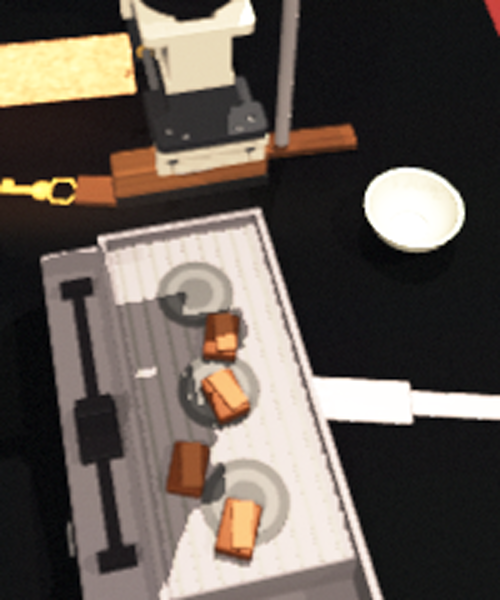

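View pics/t5.png

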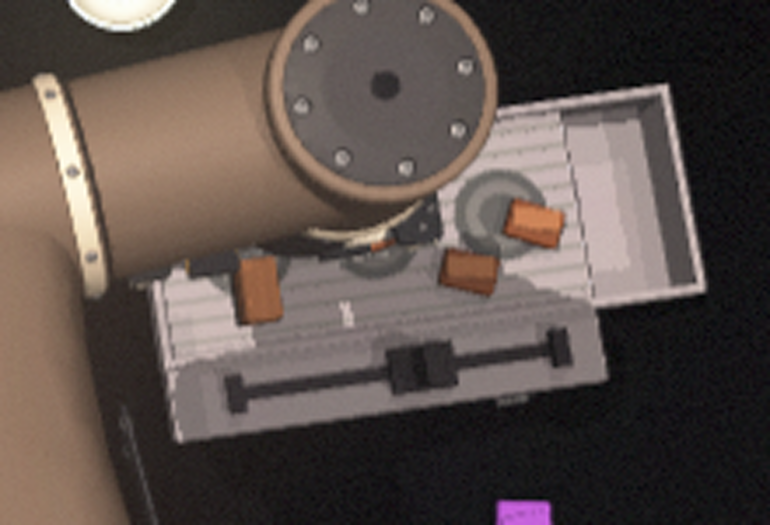

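Request:
servo_tool:
  steps:
    - [[0.001,0.04,0,0,-0.003,0],[0,0.04,0,0,0,0],[0,0.03,0,0,0,0],[0,0.015,0,0,0,0],[0,0.008,0,0,0,0],[0,0.004,0,0,0,0],[0,0,0,0,0,0],[0,0,0,0,0,0]]

```text
time_s: 10.1
tcp_pos: [0.5379, -0.0777, 0.1339]
eef_rot: [-90.1, 0.0, 96.5]
contact_force: [-0.1, 0.0, -2.6]
gripper_width: 0.0436
```

Run:
```python
from h import *
pt=np.load("poses.npz")["tray"]
d=go(W(pt,[[0,.12,.13]])[0],96.35)
from plant import vision
c=vision.capture("side");crop(c,200,180,400,420,2.5,"pics/s6.png")
```

```text
t 10.1 cur [ 0.5379 -0.0777  0.1339] [-90.11   0.    96.49] turn y 0.0024 shift [-0.0009  0.0039 -0.0002] F [-0.1  0.  -2.6] w 0.0436
```

View pics/s6.png

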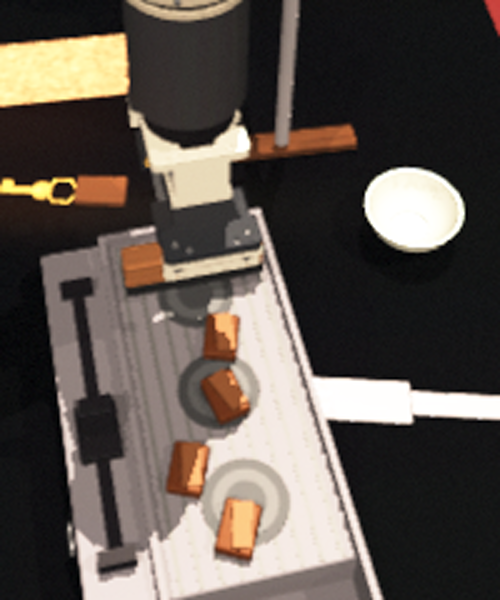

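Lower in 1 mm steps until contact.

Request:
servo_tool:
  steps:
    - [[0,0.003,0,0,0,0],[0,0.001,0,0,0,0],[0,0,0,0,0,0]]

```text
time_s: 10.45
tcp_pos: [0.5371, -0.078, 0.1287]
eef_rot: [-90.0, -0.0, 96.5]
contact_force: [-0.5, -0.7, -2.8]
gripper_width: 0.0439
```

Request:
servo_tool:
  steps:
    - [[0,0.001,0,0,0,0],[0,0,0,0,0,0]]

```text
time_s: 10.65
tcp_pos: [0.5371, -0.0779, 0.1277]
eef_rot: [-90.0, 0.0, 96.5]
contact_force: [0.5, 0.1, -4.4]
gripper_width: 0.044
```

Request:
servo_tool:
  steps:
    - [[0,0.001,0,0,0,0],[0,0,0,0,0,0]]

```text
time_s: 10.85
tcp_pos: [0.5371, -0.0779, 0.1266]
eef_rot: [-90.0, 0.0, 96.5]
contact_force: [-0.8, 0.2, -2.2]
gripper_width: 0.044
```

Request:
servo_tool:
  steps:
    - [[0,0.001,0,0,0,0],[0,0,0,0,0,0]]

```text
time_s: 11.05
tcp_pos: [0.5373, -0.0779, 0.1257]
eef_rot: [-90.0, 0.0, 96.5]
contact_force: [0.6, 0.4, -2.9]
gripper_width: 0.0438
```

Request:
servo_tool:
  steps:
    - [[0,0.001,0,0,0,0],[0,0,0,0,0,0]]

```text
time_s: 11.25
tcp_pos: [0.5372, -0.0779, 0.1256]
eef_rot: [-90.0, 0.0, 96.5]
contact_force: [-3.3, 0.3, 5.7]
gripper_width: 0.0438
```

Request:
servo_tool:
  steps:
    - [[0,-0.0009,0,0,0.0025,0],[-0.006,0,0,0,0,0],[-0.012,0,0,0,0,0],[-0.012,0,0,0,0,0],[-0.012,0,0,0,0,0],[-0.012,0,0,0,0,0],[-0.012,0,0,0,0,0],[-0.012,0,0,0,0,0],[-0.012,0,0,0,0,0],[-0.012,0,0,0,0,0],[-0.012,0,0,0,0,0],[-0.012,0,0,0,0,0],[-0.012,0,0,0,0,0],[-0.012,0,0,0,0,0],[-0.012,0,0,0,0,0]]

```text
time_s: 12.75
tcp_pos: [0.5551, -0.2399, 0.1256]
eef_rot: [-90.0, -0.0, 96.3]
contact_force: [-0.1, 2.1, -0.2]
gripper_width: 0.0441
```

Run:
```python
from h import *
pt=np.load("poses.npz")["tray"]
d=go(W(pt,[[0,-.165,.127]])[0],96.35)
from plant import vision
c=vision.capture("side");crop(c,200,180,400,420,2.5,"pics/s7.png")
c=vision.capture("wrist");cv2.imwrite("pics/w7.png",c["img"][:,:,::-1])
c=vision.capture("top");crop(c,280,130,500,280,3.5,"pics/t7.png")
```

```text
t 12.75 cur [ 0.5551 -0.2399  0.1256] [-9.000e+01 -1.000e-02  9.632e+01] turn y -0.0005 shift [-0.1229 -0.0014 -0.001 ] F [-0.1  2.1 -0.2] w 0.0441
```

View pics/s7.png

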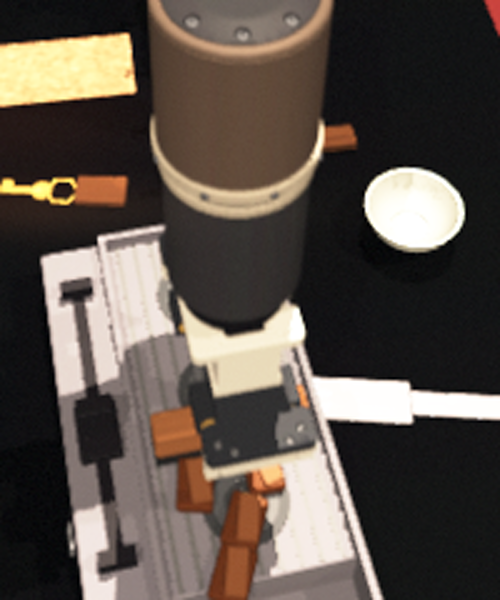

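View pics/t7.png

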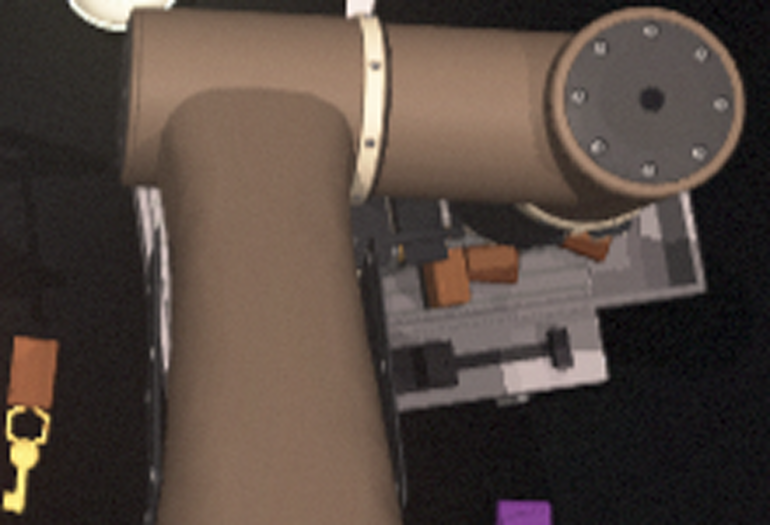

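View pics/w7.png

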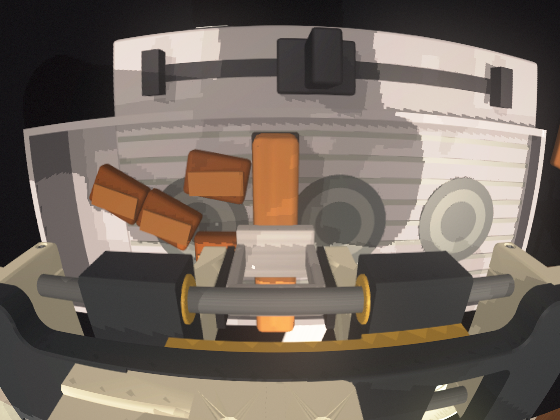

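Request:
servo_tool:
  steps:
    - [[-0.008,0,-0.001,0,0,0],[-0.012,0,0,0,0,0],[-0.012,0,0,0,0,0],[-0.012,0,0,0,0,0],[-0.012,0,0,0,0,0],[-0.012,0,0,0,0,0],[-0.012,0,0,0,0,0],[-0.012,0,0,0,0,0],[-0.012,0,0,0,0,0],[-0.012,0,0,0,0,0],[-0.012,0,0,0,0,0],[0,0,0,0,0,0]]

```text
time_s: 14.1
tcp_pos: [0.5703, -0.368, 0.1257]
eef_rot: [-90.0, 0.1, 96.3]
contact_force: [-0.0, -1.1, 0.2]
gripper_width: 0.0434
```

Run:
```python
from h import *
pt=np.load("poses.npz")["tray"]
d=go(W(pt,[[0,-.172,.127]])[0],96.35)
from plant import vision
c=vision.capture("side");crop(c,200,180,400,420,2.5,"pics/s8.png")
c=vision.capture("wrist");cv2.imwrite("pics/w8.png",c["img"][:,:,::-1])
```

```text
t 14.1 cur [ 0.5703 -0.368   0.1257] [-9.001e+01  6.000e-02  9.625e+01] turn y -0.0017 shift [-0.0009 -0.0013 -0.0001] F [-0.  -1.1  0.2] w 0.0434
```

View pics/w8.png

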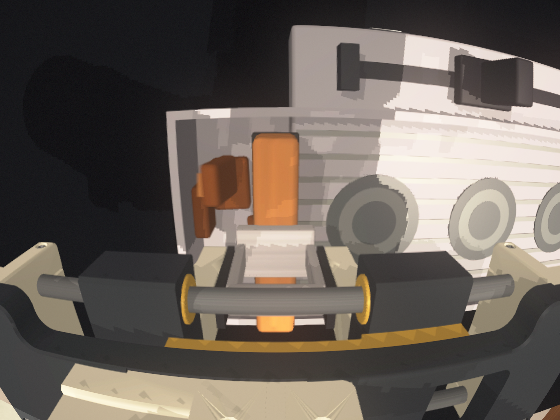

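Request:
servo_tool:
  steps:
    - [[0,-0.02,0,0,0,0],[0,-0.04,0,0,0,0],[0,-0.04,0,0,0,0],[0,-0.04,0,0,0,0],[0.03,-0.005,0.007,0,0,0],[0.03,0,0.007,0,0,0],[0,0,0,0,0,0]]

```text
time_s: 14.9
tcp_pos: [0.5482, -0.3047, 0.2712]
eef_rot: [-90.0, -0.1, 96.4]
contact_force: [0.4, -0.5, -3.5]
gripper_width: 0.0435
```

Run:
```python
from h import *
from plant import vision
c=vision.capture("side");crop(c,200,240,400,420,3.5,"pics/s9.png")
c=vision.capture("wrist");cv2.imwrite("pics/w9.png",c["img"][:,:,::-1])
d=go([.43,0,.27],96.35)
d=go([.41,.258,.27],91.67,cur=[.43,0,.27])
```

```text
t 15.0 cur [ 0.5492 -0.3068  0.2708] [-9.000e+01 -1.000e-02  9.641e+01] turn y 0.001 shift [0.3181 0.0008 0.0846] F [ 0.6 -0.2 -3.9] w 0.0437
t 15.0 cur [0.43 0.   0.27] [-9.000e+01 -1.000e-02  9.641e+01] turn y 0.0827 shift [ 0.2585 -0.      0.0125] F [ 0.6 -0.2 -3.9] w 0.0437
```

View pics/w9.png

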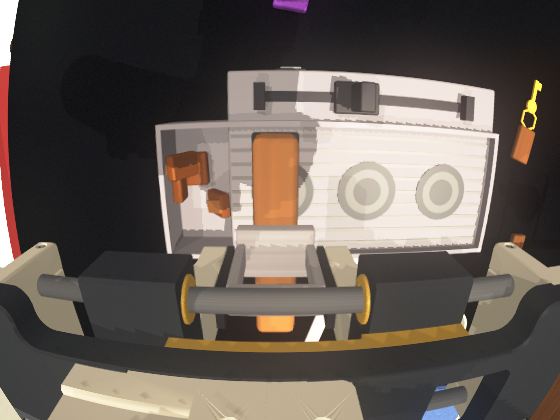

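View pics/s9.png

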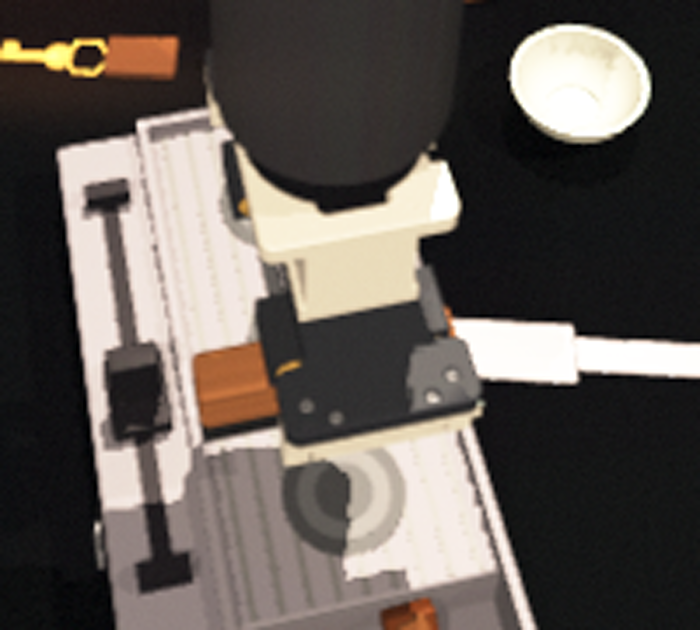

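Request:
servo_tool:
  steps:
    - [[0.0398,0,0.0106,0,0,0],[0.0398,0,0.0106,0,0,0],[0.0398,0,0.0106,0,0,0],[0.0398,0,0.0106,0,0,0],[0.0398,0,0.0106,0,0,0],[0.0398,0,0.0106,0,0,0],[0.0398,0,0.0106,0,0,0],[0.0398,0,0.0106,0,0,0],[0,0,0,0,0.083,0],[0.037,0,0.0018,0,0,0],[0.037,0,0.0018,0,0,0],[0.037,0,0.0018,0,0,0],[0.037,0,0.0018,0,0,0],[0.037,0,0.0018,0,0,0],[0.037,0,0.0018,0,0,0],[0.037,0,0.0018,0,0,0],[0,0,0,0,0,0],[0,0,0,0,0,0]]

```text
time_s: 16.8
tcp_pos: [0.4104, 0.2583, 0.2699]
eef_rot: [-89.9, 0.1, 91.6]
contact_force: [-0.7, -1.0, -3.2]
gripper_width: 0.0438
```

Run:
```python
from h import *
from plant import vision
c=vision.capture("side");crop(c,190,160,400,420,2.3,"pics/s10.png")
c=vision.capture("top");crop(c,300,140,500,270,4,"pics/t10.png")
d=go([.41,.258,.0995],91.67)
```

```text
t 16.9 cur [0.4106 0.2571 0.2703] [-8.996e+01  5.000e-02  9.154e+01] turn y -0.0022 shift [0.0009 0.1708 0.0006] F [-0.4 -0.9 -3.5] w 0.0438
```

View pics/t10.png

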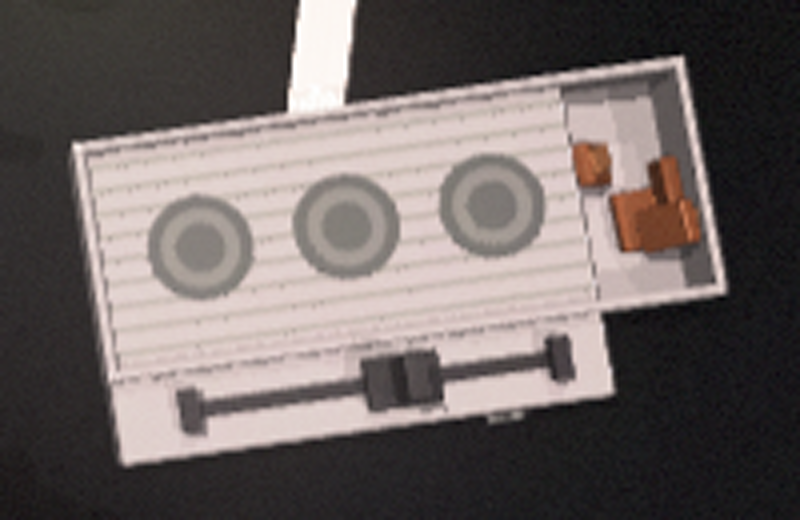

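View pics/s10.png

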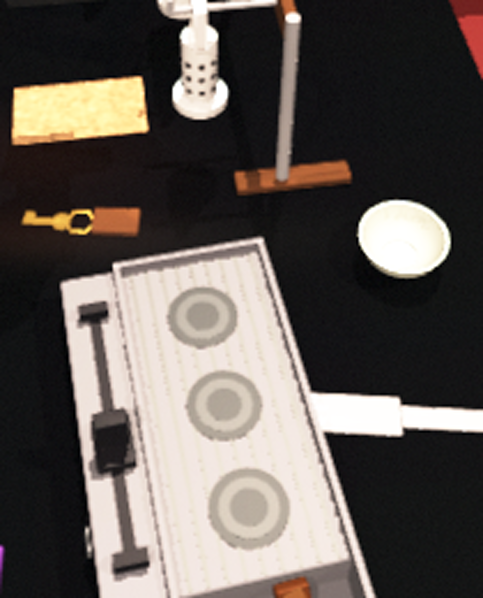

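Request:
servo_tool:
  steps:
    - [[0.0009,0.04,0,0,0,0],[0,0.04,0,0,0,0],[0,0.04,0,0,0,0],[0,0.04,0,0,0,0],[0,0.0185,0,0,0,0],[0,0.008,0,0,0,0],[0,0.002,0,0,0,0],[0,0,0,0,0,0],[0,0,0,0,0,0]]

```text
time_s: 17.8
tcp_pos: [0.4113, 0.2593, 0.0835]
eef_rot: [-90.1, -0.1, 91.6]
contact_force: [-0.7, -0.4, -3.5]
gripper_width: 0.0439
```

Request:
servo_tool:
  steps:
    - [[0,0.001,0,0,0,0],[0,0,0,0,0,0]]

```text
time_s: 18.0
tcp_pos: [0.4108, 0.259, 0.0818]
eef_rot: [-90.0, -0.1, 91.6]
contact_force: [0.4, 0.0, -3.0]
gripper_width: 0.0438
```

Request:
servo_tool:
  steps:
    - [[0,0.001,0,0,0,0],[0,0.001,0,0,0,0],[0,0,0,0,0,0]]

```text
time_s: 18.3
tcp_pos: [0.4106, 0.2588, 0.0796]
eef_rot: [-90.0, -0.0, 91.6]
contact_force: [-3.5, -1.1, 4.0]
gripper_width: 0.0439
```

Request:
servo_tool:
  steps:
    - [[0,0.0005,0,0,0,0],[0,0,0,0,0,0]]

```text
time_s: 18.5
tcp_pos: [0.4106, 0.2588, 0.0795]
eef_rot: [-90.0, -0.0, 91.6]
contact_force: [-4.7, -1.3, 11.4]
gripper_width: 0.0439
```

Contact; back off slightly, open and rise.

Request:
servo_tool:
  steps:
    - [[0,-0.0005,0,0,0,0],[0,0,0,0,0,0],[0,0,0,0,0,0],[0,0,0,0,0,0],[0,0,0,0,0,0],[0,0,0,0,0,0]]
  jaw: 60

```text
time_s: 19.1
tcp_pos: [0.4106, 0.2586, 0.0791]
eef_rot: [-90.0, 0.0, 91.6]
contact_force: [-0.8, 0.0, -0.2]
gripper_width: 0.0671
```

Request:
servo_tool:
  steps:
    - [[0,-0.01,0,0,0,0],[0,-0.03,0,0,0,0],[0,-0.04,0,0,0,0],[0,-0.045,0,0,0,0],[0,-0.045,0,0,0,0],[0,-0.045,0,0,0,0],[0,-0.045,0,0,0,0],[0,-0.03,0,0,0,0],[0,0,0,0,0,0],[0,0,0,0,0,0]]

```text
time_s: 20.1
tcp_pos: [0.4104, 0.2586, 0.3702]
eef_rot: [-90.1, -0.1, 91.6]
contact_force: [0.0, 0.4, -0.3]
gripper_width: 0.067
```

Run:
```python
from h import *
from plant import vision
c=vision.capture("side");crop(c,190,80,400,340,2.3,"pics/s11.png")
c=vision.capture("wrist");cv2.imwrite("pics/w11.png",c["img"][:,:,::-1])
d=go([.5592,.1613,.36],92.4)
```

```text
t 20.2 cur [0.4101 0.2582 0.3684] [-8.993e+01  5.000e-02  9.156e+01] turn y -0.0147 shift [-0.1031  0.0084 -0.145 ] F [ 0.6  0.4 -0.6] w 0.0672
```

View pics/s11.png

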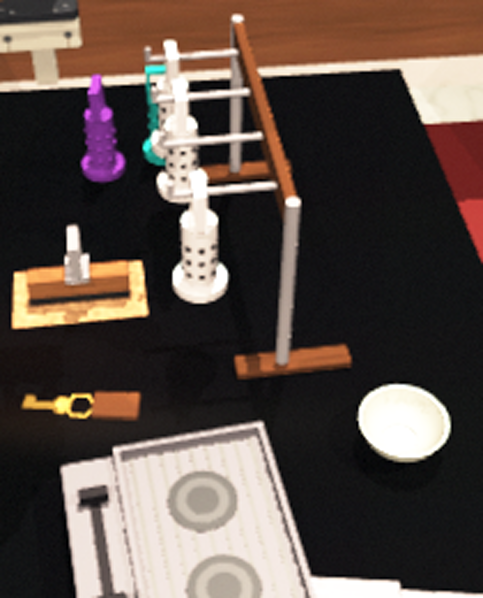

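View pics/w11.png

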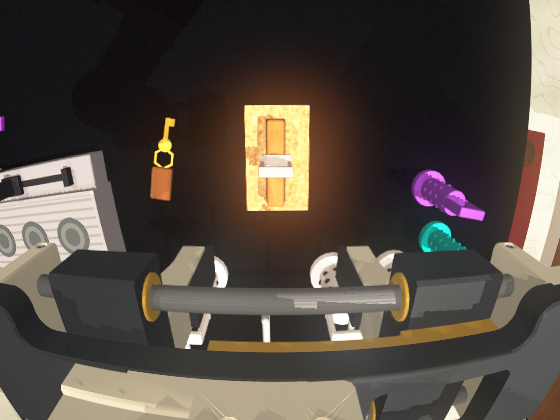

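Request:
servo_tool:
  steps:
    - [[0,0,0,0,-0.0147,0],[-0.0258,0.002,-0.0362,0,0,0],[-0.0258,0.002,-0.0362,0,0,0],[-0.0258,0.002,-0.0362,0,0,0],[-0.0258,0.002,-0.0362,0,0,0],[0,0,0,0,0,0],[0,0,0,0,0,0]]

```text
time_s: 20.9
tcp_pos: [0.5599, 0.1607, 0.3593]
eef_rot: [-89.8, 0.1, 92.3]
contact_force: [0.1, 0.0, 0.3]
gripper_width: 0.0672
```

Run:
```python
from h import *
from plant import vision
d=go([.5592,.1613,.2273],92.4)
c=vision.capture("wrist");cv2.imwrite("pics/w12.png",c["img"][:,:,::-1])
```

```text
t 20.9 cur [0.5599 0.1607 0.3593] [-89.83   0.1   92.3 ] turn y -0.0018 shift [0.0007 0.132  0.0007] F [0.1 0.  0.3] w 0.0672
```

View pics/w12.png

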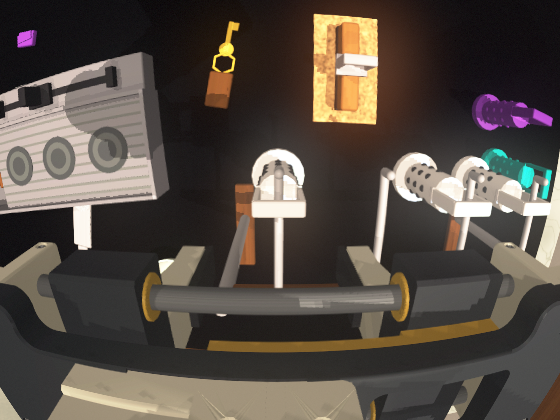

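Request:
servo_tool:
  steps:
    - [[0.0007,0.035,0,0,0,0],[0,0.035,0,0,0,0],[0,0.03,0,0,0,0],[0,0.02,0,0,0,0],[0,0.012,0,0,0,0],[0,0,0,0,0,0],[0,0,0,0,0,0]]

```text
time_s: 21.65
tcp_pos: [0.5597, 0.1629, 0.2303]
eef_rot: [-90.1, -0.0, 92.5]
contact_force: [0.1, -0.3, 0.2]
gripper_width: 0.067
```

Request:
servo_tool:
  steps:
    - [[0,0,0,0,0,0],[0,0,0,0,0,0],[0,0,0,0,0,0],[0,0,0,0,0,0],[0,0,0,0,0,0],[0,0,0,0,0,0],[0,0,0,0,0,0],[0,0,0,0,0,0]]
  jaw: 255
  grip_force: 40

```text
time_s: 22.45
tcp_pos: [0.5598, 0.1623, 0.2296]
eef_rot: [-90.0, -0.0, 92.4]
contact_force: [-0.6, -0.0, 4.2]
gripper_width: 0.0441
```

Request:
servo_tool:
  steps:
    - [[0,-0.008,0,0,0,0],[0,-0.008,0,0,0,0],[0,-0.008,0,0,0,0],[0,0,0,0,0,0],[0,0,0,0,0,0]]

```text
time_s: 22.95
tcp_pos: [0.5595, 0.1624, 0.2532]
eef_rot: [-90.0, -0.0, 92.4]
contact_force: [-0.3, 0.4, -2.2]
gripper_width: 0.044
```

Run:
```python
from h import *
from plant import vision
d=go([.4592,.1613,.2513],92.4)
c=vision.capture("side");crop(c,190,60,400,320,2.3,"pics/s13.png")
```

```text
t 22.95 cur [0.5595 0.1624 0.2532] [-9.001e+01 -2.000e-02  9.240e+01] turn y -0.0 shift [0.0031 0.0019 0.1003] F [-0.3  0.4 -2.2] w 0.044
```

View pics/s13.png

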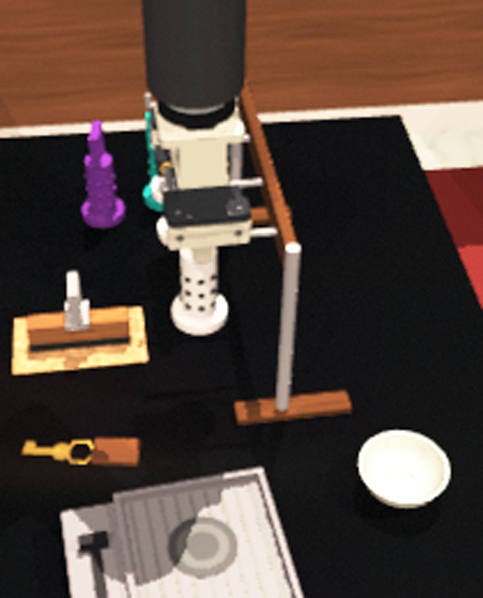

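Request:
servo_tool:
  steps:
    - [[0,0,0.012,0,0,0],[0,0,0.016,0,0,0],[0,0,0.022,0,0,0],[0,0,0.025,0,0,0],[0,-0.02,0.025,0,0,0],[0,-0.018,0,0,-0.069,0],[-0.0387,0,-0.0043,0,0,0],[-0.0387,0,-0.0043,0,0,0],[-0.0387,0,-0.0043,0,0,0],[-0.0387,0,-0.0043,0,0,0],[-0.0387,0,-0.0043,0,0,0],[-0.0387,0,-0.0043,0,0,0],[-0.0387,0,-0.0043,0,0,0],[-0.0387,0,-0.0043,0,0,0],[-0.0387,0,-0.0043,0,0,0],[-0.0387,0,-0.0043,0,0,0],[-0.0387,0,-0.0043,0,0,0],[-0.0387,0,-0.0043,0,0,0],[0,0,0,0,0,0],[0,0,0,0,0,0]]

```text
time_s: 25.0
tcp_pos: [0.5615, -0.2982, 0.29]
eef_rot: [-89.9, -0.1, 96.2]
contact_force: [0.0, 1.4, -2.4]
gripper_width: 0.0437
```

Run:
```python
from h import *
from plant import vision
d=go([.5617,-.2983,.183],96.35)
c=vision.capture("side");crop(c,200,190,400,420,2.5,"pics/s14.png")
c=vision.capture("wrist");cv2.imwrite("pics/w14.png",c["img"][:,:,::-1])
```

```text
t 25.0 cur [ 0.5615 -0.2982  0.29  ] [-8.989e+01 -6.000e-02  9.624e+01] turn y -0.0019 shift [-1.00e-04  1.07e-01 -2.00e-04] F [ 0.   1.4 -2.4] w 0.0437
```

View pics/s14.png

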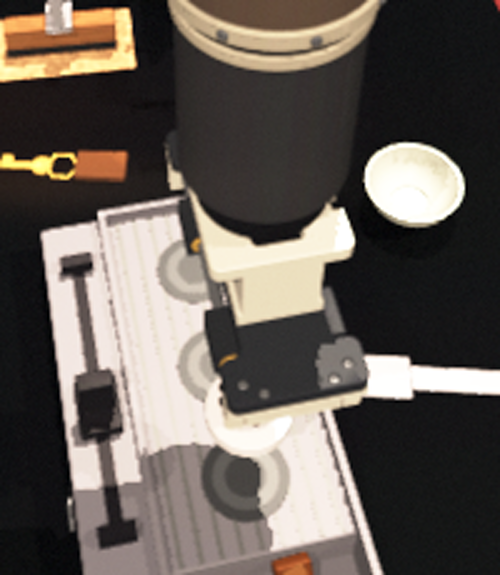

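View pics/w14.png

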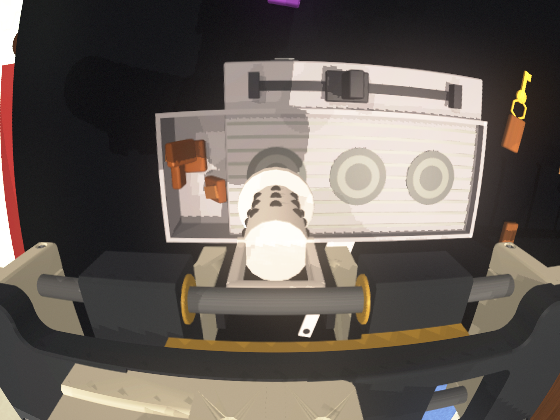

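Request:
servo_tool:
  steps:
    - [[0,0.035,0,0,-0.002,0],[0,0.035,0,0,0,0],[0,0.022,0,0,0,0],[0,0.012,0,0,0,0],[0,0.005,0,0,0,0],[0,0,0,0,0,0],[0,0,0,0,0,0]]

```text
time_s: 25.8
tcp_pos: [0.5632, -0.2977, 0.1837]
eef_rot: [-90.1, 0.1, 96.5]
contact_force: [1.1, 0.3, -1.9]
gripper_width: 0.0436
```

Run:
```python
from h import *
from plant import vision
d=go([.5617,-.2983,.178],96.35)
c=vision.capture("side");crop(c,260,330,340,420,7,"pics/s15.png");pickle.dump(c,open("s15.pkl","wb"))
c=vision.capture("wrist");cv2.imwrite("pics/w15.png",c["img"][:,:,::-1])
```

```text
t 25.8 cur [ 0.5632 -0.2977  0.1837] [-9.011e+01  6.000e-02  9.651e+01] turn y 0.0028 shift [-0.0004  0.0057  0.0015] F [ 1.1  0.3 -1.9] w 0.0436
```

View pics/s15.png

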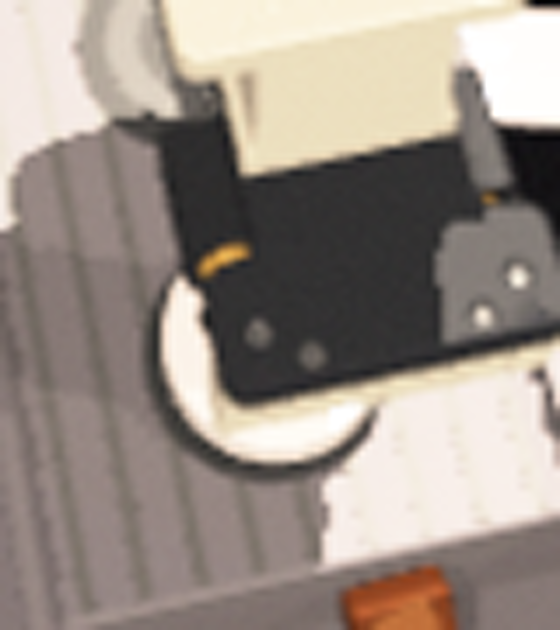

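View pics/w15.png

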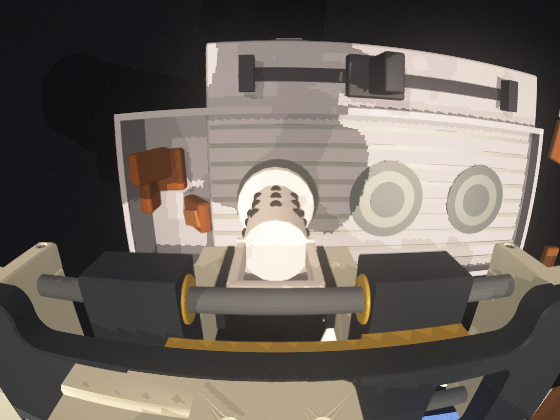

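```bash
cat >> h.py <<'E'
def ovl(c,ctr,box,s,fn,circs):
    x0,y0,x1,y1=box
    im=cv2.resize(c["img"][y0:y1,x0:x1,::-1],None,fx=s,fy=s,interpolation=cv2.INTER_CUBIC)
    a=np.linspace(0,2*np.pi,60)
    for (cx,cy,z,r,col) in circs:
        P=np.c_[cx+r*np.cos(a),cy+r*np.sin(a),0*a+z]
        q=((proj(c,P)+.5-[x0,y0])*s-.5).astype(int); cv2.polylines(im,[q.reshape(-1,1,2)],True,col,1)
    cv2.imwrite(fn,im)
E
python3 - <<'E'
from h import *
c=pickle.load(open("s15.pkl","rb"))
ovl(c,None,(260,330,340,420),7,"pics/ov15.png",[(.5632,-.2977,.0557,.032,(0,0,255)),(.5632,-.2977,.0697,.032,(0,255,0)),(.5617,-.2983,.05,.036,(255,0,0))])
E
```

```text
(no output)
```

View pics/ov15.png

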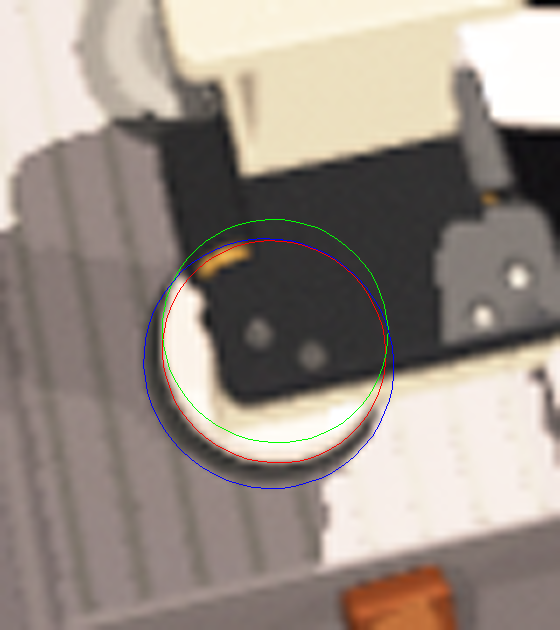

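Request:
servo_tool:
  steps:
    - [[0,0.003,0.001,0,0.002,0],[0,0.0015,0,0,0,0],[0,0,0,0,0,0]]

```text
time_s: 26.2
tcp_pos: [0.5614, -0.298, 0.1779]
eef_rot: [-90.0, 0.0, 96.4]
contact_force: [0.2, 0.4, -1.0]
gripper_width: 0.0438
```

Request:
servo_tool:
  steps:
    - [[0,0.001,0,0,0,0],[0,0,0,0,0,0]]

```text
time_s: 26.4
tcp_pos: [0.5615, -0.298, 0.1779]
eef_rot: [-90.0, 0.0, 96.4]
contact_force: [-2.7, 1.7, 6.0]
gripper_width: 0.0436
```

Request:
servo_tool:
  steps:
    - [[0,0.0007,0,0,0,0],[0,0,0,0,0,0]]

```text
time_s: 26.6
tcp_pos: [0.5615, -0.298, 0.1779]
eef_rot: [-90.1, 0.1, 96.4]
contact_force: [-3.4, 3.2, 10.7]
gripper_width: 0.0439
```

Request:
servo_tool:
  steps:
    - [[0,-0.001,0,0,0,0],[0,0,0,0,0,0],[0,0,0,0,0,0],[0,0,0,0,0,0],[0,0,0,0,0,0],[0,0,0,0,0,0]]
  jaw: 60

```text
time_s: 27.2
tcp_pos: [0.5613, -0.2978, 0.1768]
eef_rot: [-90.0, -0.0, 96.4]
contact_force: [-0.9, 0.3, -0.1]
gripper_width: 0.0668
```

Request:
servo_tool:
  steps:
    - [[0,-0.01,0,0,0,0],[0,-0.03,0,0,0,0],[0,-0.04,0,0,0,0],[0,-0.045,0,0,0,0],[0,-0.045,0,0,0,0],[0,-0.02,0,0,0.069,0],[0,0,0,0,0,0]]

```text
time_s: 27.9
tcp_pos: [0.5623, -0.2985, 0.3723]
eef_rot: [-90.4, 0.2, 92.3]
contact_force: [1.1, -0.7, -1.1]
gripper_width: 0.0673
```

Run:
```python
from h import *
d=go([.5525,.341,.37],92.4)
T,S=pickle.load(open("init.pkl","rb"))
print("purple base/top",atz(T,(122,243),.1),"turq",atz(T,(109,208),.08))
```

```text
t 27.9 cur [ 0.5623 -0.2985  0.3723] [-90.41   0.17  92.3 ] turn y -0.0018 shift [ 0.6393  0.0023 -0.017 ] F [ 1.1 -0.7 -1.1] w 0.0673
purple base/top [0.44286616 0.50541434 0.1       ] turq [0.5377728  0.54745801 0.08      ]
```

Request:
servo_tool:
  steps:
    - [[0.04,0,-0.001,0,0,0],[0.04,0,-0.001,0,0,0],[0.04,0,-0.001,0,0,0],[0.04,0,-0.001,0,0,0],[0.04,0,-0.001,0,0,0],[0.04,0,-0.001,0,0,0],[0.04,0,-0.001,0,0,0],[0.04,0,-0.001,0,0,0],[0.04,0,-0.001,0,0,0],[0.04,0,-0.001,0,0,0],[0.04,0,-0.001,0,0,0],[0.04,0,-0.001,0,0,0],[0.04,0,-0.001,0,0,0],[0.04,0,-0.001,0,0,0],[0.04,0,-0.001,0,0,0],[0.039,0,-0.001,0,0,0],[0,0,0,0,0,0],[0,0,0,0,0,0]]

```text
time_s: 29.7
tcp_pos: [0.5501, 0.3421, 0.3659]
eef_rot: [-89.9, 0.1, 92.5]
contact_force: [0.6, 0.0, 1.0]
gripper_width: 0.0669
```

Run:
```python
from h import *
from plant import vision
d=go([.5527,.341,.2273],92.4)
c=vision.capture("wrist");cv2.imwrite("pics/w16.png",c["img"][:,:,::-1])
c=vision.capture("side")
crop(c,210,240,360,420,3.3,"pics/s16.png")
ovl(c,None,(250,300,350,420),5,"pics/ov16.png",[(.5617,-.2983,.05,.032,(0,0,255)),(.5617,-.2983,.05,.036,(255,0,0))])
```

```text
t 29.7 cur [0.5501 0.3421 0.3659] [-8.992e+01  8.000e-02  9.252e+01] turn y 0.0022 shift [-0.0012  0.1386 -0.0026] F [0.6 0.  1. ] w 0.0669
```

View pics/w16.png

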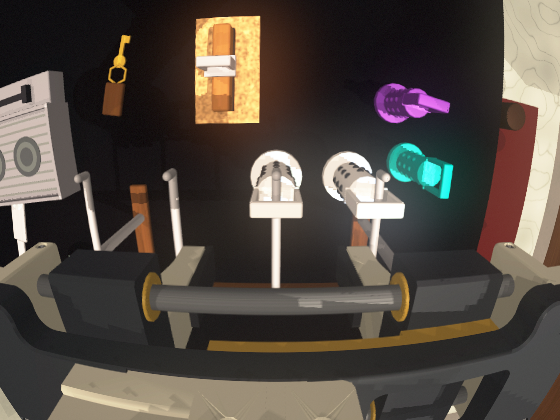

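View pics/ov16.png

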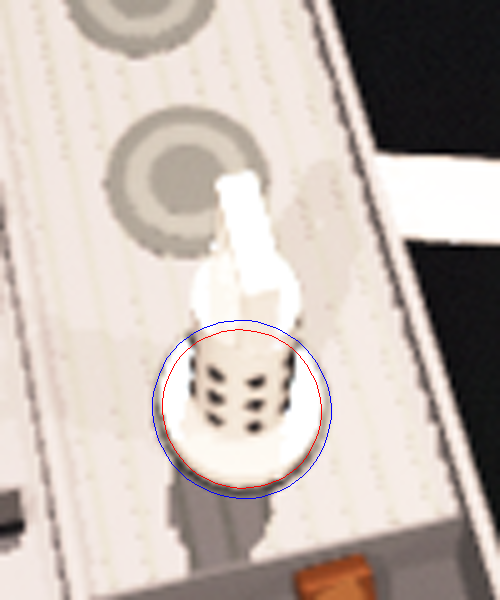

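Request:
servo_tool:
  steps:
    - [[-0.001,0.035,-0.0026,0,0,0],[0,0.035,0,0,0,0],[0,0.033,0,0,0,0],[0,0.022,0,0,0,0],[0,0.0125,0,0,0,0],[0,0,0,0,0,0],[0,0,0,0,0,0]]

```text
time_s: 30.5
tcp_pos: [0.5538, 0.3402, 0.2308]
eef_rot: [-90.1, -0.0, 92.4]
contact_force: [-0.1, 0.9, 1.2]
gripper_width: 0.0666
```

Request:
servo_tool:
  steps:
    - [[0,0,0,0,0,0],[0,0,0,0,0,0],[0,0,0,0,0,0],[0,0,0,0,0,0],[0,0,0,0,0,0],[0,0,0,0,0,0],[0,0,0,0,0,0],[0,0,0,0,0,0]]
  jaw: 255
  grip_force: 40

```text
time_s: 31.3
tcp_pos: [0.5534, 0.3408, 0.2301]
eef_rot: [-90.1, -0.0, 92.4]
contact_force: [-1.4, 2.7, 6.0]
gripper_width: 0.0437
```

Request:
servo_tool:
  steps:
    - [[0,-0.008,0,0,0,0],[0,-0.008,0,0,0,0],[0,-0.008,0,0,0,0],[0,0,0,0,0,0],[0,0,0,0,0,0]]

```text
time_s: 31.8
tcp_pos: [0.5531, 0.3404, 0.2535]
eef_rot: [-90.0, -0.0, 92.4]
contact_force: [-0.1, 0.7, -3.2]
gripper_width: 0.0435
```

Run:
```python
from h import *
from plant import vision
d=go([.4527,.341,.2513],92.4)
d=go([.5506,-.1989,.29],96.35,cur=[.4527,.337,.29])
c=vision.capture("side");crop(c,190,60,400,320,2.3,"pics/s17.png")
```

```text
t 31.8 cur [0.5531 0.3404 0.2535] [-9.00e+01 -2.00e-02  9.24e+01] turn y -0.0001 shift [0.0048 0.0022 0.1003] F [-0.1  0.7 -3.2] w 0.0435
t 31.8 cur [0.4527 0.337  0.29  ] [-9.00e+01 -2.00e-02  9.24e+01] turn y -0.069 shift [-0.5434  0.     -0.038 ] F [-0.1  0.7 -3.2] w 0.0435
```

View pics/s17.png

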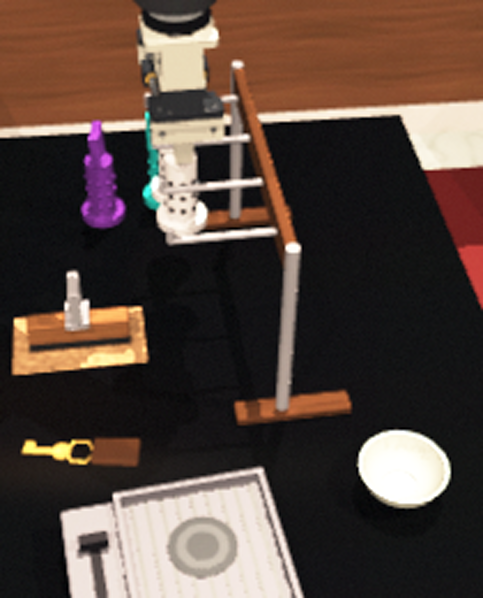

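Request:
servo_tool:
  steps:
    - [[0,0,0.012,0,0,0],[0,0,0.016,0,0,0],[0,0,0.022,0,0,0],[0,0,0.025,0,0,0],[0,-0.02,0.025,0,0,0],[0,-0.018,0,0,-0.069,0],[-0.0388,0,-0.0027,0,0,0],[-0.0388,0,-0.0027,0,0,0],[-0.0388,0,-0.0027,0,0,0],[-0.0388,0,-0.0027,0,0,0],[-0.0388,0,-0.0027,0,0,0],[-0.0388,0,-0.0027,0,0,0],[-0.0388,0,-0.0027,0,0,0],[-0.0388,0,-0.0027,0,0,0],[-0.0388,0,-0.0027,0,0,0],[-0.0388,0,-0.0027,0,0,0],[-0.0388,0,-0.0027,0,0,0],[-0.0388,0,-0.0027,0,0,0],[-0.0388,0,-0.0027,0,0,0],[-0.0388,0,-0.0027,0,0,0]]

```text
time_s: 33.85
tcp_pos: [0.5504, -0.2006, 0.2913]
eef_rot: [-90.0, -0.0, 96.4]
contact_force: [0.9, 0.6, -2.1]
gripper_width: 0.0438
```

Request:
servo_tool:
  steps:
    - [[0,0,0,0,0,0],[0,0,0,0,0,0]]

```text
time_s: 34.05
tcp_pos: [0.5502, -0.2, 0.2907]
eef_rot: [-89.9, -0.0, 96.2]
contact_force: [-0.2, 0.3, -2.6]
gripper_width: 0.0439
```

Run:
```python
from h import *
from plant import vision
d=go([.5506,-.1989,.1845],96.35)
c=vision.capture("wrist");cv2.imwrite("pics/w18.png",c["img"][:,:,::-1])
```

```text
t 34.05 cur [ 0.5502 -0.2     0.2907] [-8.993e+01 -3.000e-02  9.624e+01] turn y -0.002 shift [ 0.0011  0.1062 -0.0005] F [-0.2  0.3 -2.6] w 0.0439
```

View pics/w18.png

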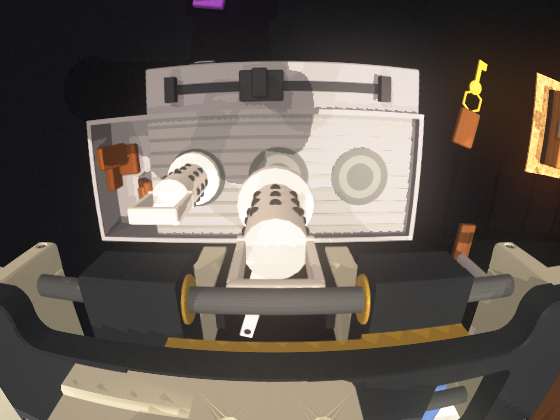

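Request:
servo_tool:
  steps:
    - [[0.001,0.035,0,0,-0.001,0],[0,0.035,0,0,0,0],[0,0.022,0,0,0,0],[0,0.01,0,0,0,0],[0,0.004,0,0,0,0],[0,0,0,0,0,0],[0,0,0,0,0,0]]

```text
time_s: 34.8
tcp_pos: [0.5517, -0.1983, 0.1869]
eef_rot: [-90.1, 0.0, 96.5]
contact_force: [0.1, -0.1, -1.4]
gripper_width: 0.0436
```

Run:
```python
from h import *
from plant import vision,readout
d=go([.5506,-.1989,.1785],96.35)
p=readout.get_state()["tcp_pos"]
c=vision.capture("side")
ovl(c,None,(240,280,340,400),5,"pics/ov18.png",[(p[0],p[1],p[2]-.1285,.032,(0,0,255)),(.5506,-.1989,.05,.036,(255,0,0))])
```

```text
t 34.8 cur [ 0.5517 -0.1983  0.1869] [-9.012e+01  4.000e-02  9.645e+01] turn y 0.0018 shift [-0.0004  0.0084  0.0012] F [ 0.1 -0.1 -1.4] w 0.0436
```

View pics/ov18.png

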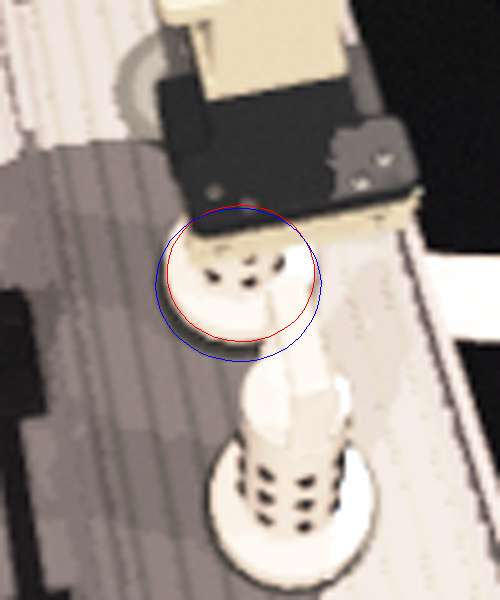

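Good; settle the last 8 mm.

Request:
servo_tool:
  steps:
    - [[0,0.004,0.0007,0,0.001,0],[0,0.003,0,0,0,0],[0,0,0,0,0,0]]

```text
time_s: 35.15
tcp_pos: [0.5502, -0.1987, 0.1785]
eef_rot: [-90.0, 0.0, 96.4]
contact_force: [-0.7, -0.3, -1.9]
gripper_width: 0.044
```

Request:
servo_tool:
  steps:
    - [[0,0.001,0,0,0,0],[0,0,0,0,0,0]]

```text
time_s: 35.35
tcp_pos: [0.5502, -0.1987, 0.1784]
eef_rot: [-90.0, 0.0, 96.4]
contact_force: [-2.0, 0.2, 5.6]
gripper_width: 0.0438
```

Request:
servo_tool:
  steps:
    - [[0,-0.0005,0,0,0,0],[0,0,0,0,0,0],[0,0,0,0,0,0],[0,0,0,0,0,0],[0,0,0,0,0,0],[0,0,0,0,0,0]]
  jaw: 60

```text
time_s: 35.95
tcp_pos: [0.5502, -0.1986, 0.1779]
eef_rot: [-90.0, -0.0, 96.4]
contact_force: [-0.0, 1.2, 0.0]
gripper_width: 0.0668
```

Request:
servo_tool:
  steps:
    - [[0,-0.01,0,0,0,0],[0,-0.03,0,0,0,0],[0,-0.04,0,0,0,0],[0,-0.045,0,0,0,0],[0,-0.045,0,0,0,0],[0,-0.02,0,0,0.069,0],[0,0,0,0,0,0]]

```text
time_s: 36.65
tcp_pos: [0.5512, -0.199, 0.373]
eef_rot: [-90.4, 0.1, 92.3]
contact_force: [0.4, -0.5, -1.1]
gripper_width: 0.0673
```

Run:
```python
from h import *
d=go([.5484,.4315,.37],92.4)
```

```text
t 36.65 cur [ 0.5512 -0.199   0.373 ] [-9.041e+01  9.000e-02  9.230e+01] turn y -0.0018 shift [ 0.6301  0.003  -0.0236] F [ 0.4 -0.5 -1.1] w 0.0673
```

Request:
servo_tool:
  steps:
    - [[0.0394,0,-0.0015,0,0,0],[0.0394,0,-0.0015,0,0,0],[0.0394,0,-0.0015,0,0,0],[0.0394,0,-0.0015,0,0,0],[0.0394,0,-0.0015,0,0,0],[0.0394,0,-0.0015,0,0,0],[0.0394,0,-0.0015,0,0,0],[0.0394,0,-0.0015,0,0,0],[0.0394,0,-0.0015,0,0,0],[0.0394,0,-0.0015,0,0,0],[0.0394,0,-0.0015,0,0,0],[0.0394,0,-0.0015,0,0,0],[0.0394,0,-0.0015,0,0,0],[0.0394,0,-0.0015,0,0,0],[0.0394,0,-0.0015,0,0,0],[0.039,0,-0.0015,0,0,0],[0,0,0,0,0,0],[0,0,0,0,0,0]]

```text
time_s: 38.45
tcp_pos: [0.5472, 0.4327, 0.3665]
eef_rot: [-89.9, 0.1, 92.5]
contact_force: [-0.2, 0.3, -0.1]
gripper_width: 0.0672
```

Run:
```python
from h import *
from plant import vision
d=go([.5486,.4313,.2293],92.4)
c=vision.capture("wrist");cv2.imwrite("pics/w19.png",c["img"][:,:,::-1])
c=vision.capture("side")
ovl(c,None,(240,280,340,420),4.3,"pics/ov19.png",[(.5617,-.2983,.05,.036,(255,0,0)),(.5506,-.1989,.05,.036,(255,0,0)),(.5506,-.1989,.05,.032,(0,0,255))])
```

```text
t 38.45 cur [0.5472 0.4327 0.3665] [-89.91   0.1   92.51] turn y 0.002 shift [-0.0015  0.1372 -0.0014] F [-0.2  0.3 -0.1] w 0.0672
```

View pics/w19.png

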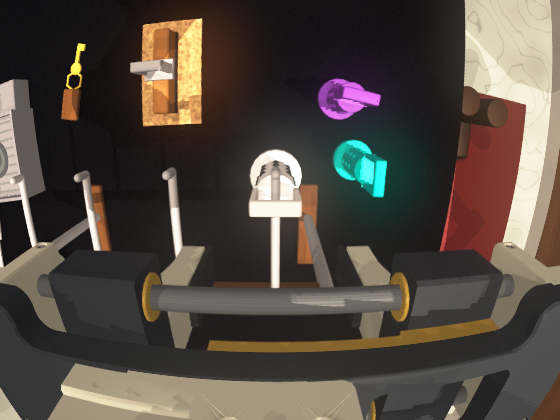

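View pics/ov19.png

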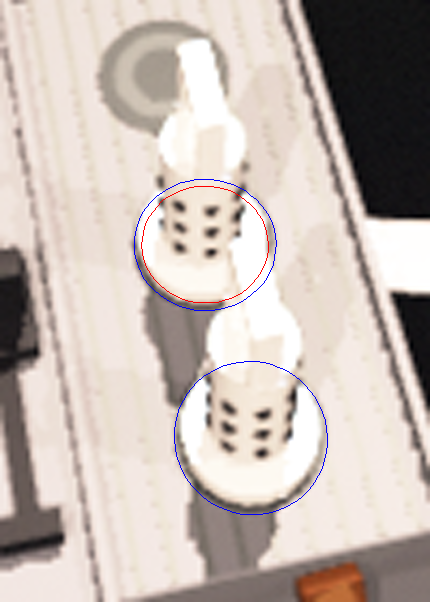

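Request:
servo_tool:
  steps:
    - [[-0.0013,0.035,-0.0014,0,0,0],[0,0.035,0,0,0,0],[0,0.033,0,0,0,0],[0,0.022,0,0,0,0],[0,0.0125,0,0,0,0],[0,0,0,0,0,0],[0,0,0,0,0,0]]

```text
time_s: 39.25
tcp_pos: [0.5498, 0.4305, 0.232]
eef_rot: [-90.1, -0.1, 92.4]
contact_force: [0.2, 0.7, 0.5]
gripper_width: 0.0672
```

Request:
servo_tool:
  steps:
    - [[0,0,0,0,0,0],[0,0,0,0,0,0],[0,0,0,0,0,0],[0,0,0,0,0,0],[0,0,0,0,0,0],[0,0,0,0,0,0],[0,0,0,0,0,0],[0,0,0,0,0,0]]
  jaw: 255
  grip_force: 40

```text
time_s: 40.05
tcp_pos: [0.5494, 0.4311, 0.2311]
eef_rot: [-90.1, -0.1, 92.4]
contact_force: [-1.2, 1.1, 5.8]
gripper_width: 0.0438
```

Request:
servo_tool:
  steps:
    - [[0,-0.008,0,0,0,0],[0,-0.008,0,0,0,0],[0,-0.008,0,0,0,0],[0,0,0,0,0,0],[0,0,0,0,0,0]]

```text
time_s: 40.55
tcp_pos: [0.5491, 0.4306, 0.2545]
eef_rot: [-90.0, -0.0, 92.4]
contact_force: [-0.0, -1.4, -2.6]
gripper_width: 0.0438
```

Run:
```python
from h import *
from plant import vision
d=go([.4687,.428,.2513],92.4)
d=go([.445,.30,.31],92.4,cur=[.4687,.428,.31])
d=go([.5396,-.0995,.31],96.35,cur=[.445,.30,.31])
c=vision.capture("side");crop(c,190,60,400,320,2.3,"pics/s20.png")
```

```text
t 40.55 cur [0.5491 0.4306 0.2545] [-8.999e+01 -1.000e-02  9.239e+01] turn y -0.0001 shift [0.0008 0.0032 0.0804] F [-0.  -1.4 -2.6] w 0.0438
t 40.55 cur [0.4687 0.428  0.31  ] [-8.999e+01 -1.000e-02  9.239e+01] turn y -0.0001 shift [-0.1269  0.      0.029 ] F [-0.  -1.4 -2.6] w 0.0438
t 40.55 cur [0.445 0.3   0.31 ] [-8.999e+01 -1.000e-02  9.239e+01] turn y -0.069 shift [-0.4075  0.     -0.0498] F [-0.  -1.4 -2.6] w 0.0438
```

View pics/s20.png

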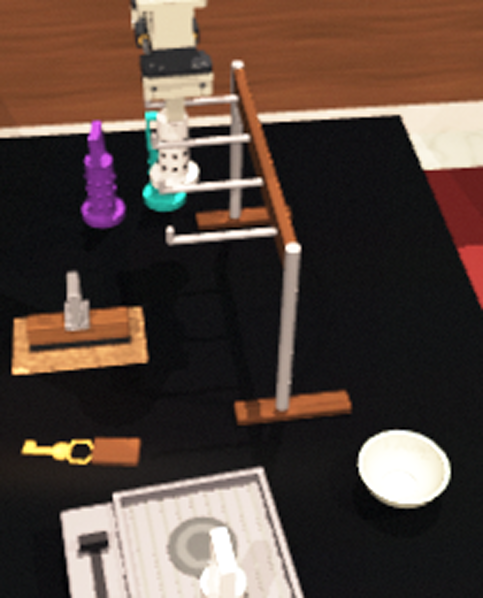

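Request:
servo_tool:
  steps:
    - [[0,0,0.014,0,0,0],[0,0,0.018,0,0,0],[0,0,0.024,0,0,0],[0,0,0.024,0,0,0],[0,-0.027,0,0,0,0],[0,-0.028,0,0,0,0],[-0.0317,0,0.0072,0,0,0],[-0.0317,0,0.0072,0,0,0],[-0.0317,0,0.0072,0,0,0],[-0.0317,0,0.0072,0,0,0],[0,0,0,0,-0.069,0]]

```text
time_s: 41.7
tcp_pos: [0.4441, 0.296, 0.31]
eef_rot: [-90.0, -0.0, 96.3]
contact_force: [0.1, 1.0, -1.8]
gripper_width: 0.0436
```

Request:
servo_tool:
  steps:
    - [[-0.037,0,-0.0045,0,0,0],[-0.037,0,-0.0045,0,0,0],[-0.037,0,-0.0045,0,0,0],[-0.037,0,-0.0045,0,0,0],[-0.037,0,-0.0045,0,0,0],[-0.037,0,-0.0045,0,0,0],[-0.037,0,-0.0045,0,0,0],[-0.037,0,-0.0045,0,0,0],[-0.037,0,-0.0045,0,0,0],[-0.037,0,-0.0045,0,0,0],[-0.037,0,-0.0045,0,0,0],[0,0,0,0,0,0],[0,0,0,0,0,0]]

```text
time_s: 43.0
tcp_pos: [0.5394, -0.1002, 0.3089]
eef_rot: [-89.9, -0.0, 96.2]
contact_force: [-0.0, 0.0, -2.0]
gripper_width: 0.0437
```

Run:
```python
from h import *
d=go([.5396,-.0995,.1865],96.35)
```

```text
t 43.0 cur [ 0.5394 -0.1002  0.3089] [-8.994e+01 -2.000e-02  9.624e+01] turn y -0.0019 shift [ 0.0007  0.1224 -0.0003] F [-0.  0. -2.] w 0.0437
```

Request:
servo_tool:
  steps:
    - [[0.0007,0.04,0,0,-0.001,0],[0,0.04,0,0,0,0],[0,0.025,0,0,0,0],[0,0.012,0,0,0,0],[0,0.005,0,0,0,0],[0,0,0,0,0,0],[0,0,0,0,0,0]]

```text
time_s: 43.7
tcp_pos: [0.5409, -0.0986, 0.1889]
eef_rot: [-90.1, 0.0, 96.5]
contact_force: [-0.3, -0.4, -2.2]
gripper_width: 0.0436
```

Run:
```python
from h import *
from plant import vision,readout
d=go([.5396,-.0995,.1795],96.35)
p=readout.get_state()["tcp_pos"]
c=vision.capture("side")
ovl(c,None,(230,240,330,360),5,"pics/ov21.png",[(p[0],p[1],p[2]-.1295,.032,(0,0,255)),(.5396,-.0995,.05,.036,(255,0,0))])
```

```text
t 43.7 cur [ 0.5409 -0.0986  0.1889] [-9.013e+01  2.000e-02  9.646e+01] turn y 0.0019 shift [-0.0007  0.0094  0.0014] F [-0.3 -0.4 -2.2] w 0.0436
```

View pics/ov21.png

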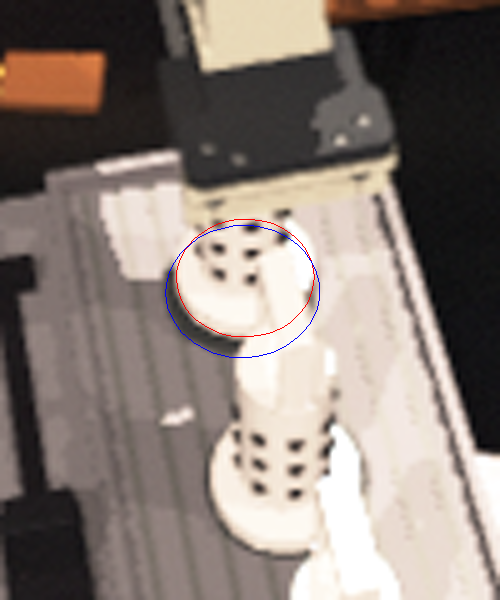

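Request:
servo_tool:
  steps:
    - [[-0.0004,0.005,0.0008,0,0.001,0],[0,0.003,0,0,0,0],[0,0,0,0,0,0]]

```text
time_s: 44.05
tcp_pos: [0.5392, -0.0995, 0.1795]
eef_rot: [-90.0, 0.0, 96.4]
contact_force: [0.9, -0.4, -2.4]
gripper_width: 0.0439
```

Request:
servo_tool:
  steps:
    - [[0,0.001,0,0,0,0],[0,0,0,0,0,0]]

```text
time_s: 44.25
tcp_pos: [0.5394, -0.0995, 0.1795]
eef_rot: [-90.0, 0.0, 96.4]
contact_force: [-2.7, 1.0, 5.0]
gripper_width: 0.0436
```

Request:
servo_tool:
  steps:
    - [[0,-0.0005,0,0,0,0],[0,0,0,0,0,0],[0,0,0,0,0,0],[0,0,0,0,0,0],[0,0,0,0,0,0],[0,0,0,0,0,0]]
  jaw: 60

```text
time_s: 44.85
tcp_pos: [0.5392, -0.0994, 0.1789]
eef_rot: [-90.0, -0.0, 96.4]
contact_force: [0.3, -0.1, 0.5]
gripper_width: 0.0665
```

Request:
servo_tool:
  steps:
    - [[0,-0.01,0,0,0,0],[0,-0.03,0,0,0,0],[0,-0.04,0,0,0,0],[0,-0.045,0,0,0,0],[0,-0.02,0.03,0,0,0],[0.03,0,0.03,0,0,0],[0.04,0,0.02,0,0,0],[0.04,0,0.02,0,0,0],[0.03,0,0,0,0,0],[0.03,0,0,0,0,0],[0,0,0,0,0,0]]

```text
time_s: 45.95
tcp_pos: [0.4207, 0.0608, 0.3251]
eef_rot: [-90.1, -0.1, 96.5]
contact_force: [1.0, -0.6, -0.3]
gripper_width: 0.0673
```

Run:
```python
from h import *
from plant import vision,readout
d=go([.44,.1,.3],96.35)
c=vision.capture("side")
V=[(.5617,-.2983),(.5506,-.1989),(.5396,-.0995)]
ovl(c,None,(210,250,350,420),3.5,"pics/ov22.png",[(x,y,.05,.036,(255,0,0)) for x,y in V])
c=vision.capture("top");pickle.dump(c,open("t22.pkl","wb"))
ovl(c,None,(300,140,500,270),4,"pics/t22.png",[(x,y,.05,.036,(255,0,0)) for x,y in V])
```

```text
t 45.95 cur [0.4207 0.0608 0.3251] [-9.010e+01 -7.000e-02  9.654e+01] turn y 0.0033 shift [ 0.0368  0.0251 -0.0235] F [ 1.  -0.6 -0.3] w 0.0673
```

View pics/ov22.png

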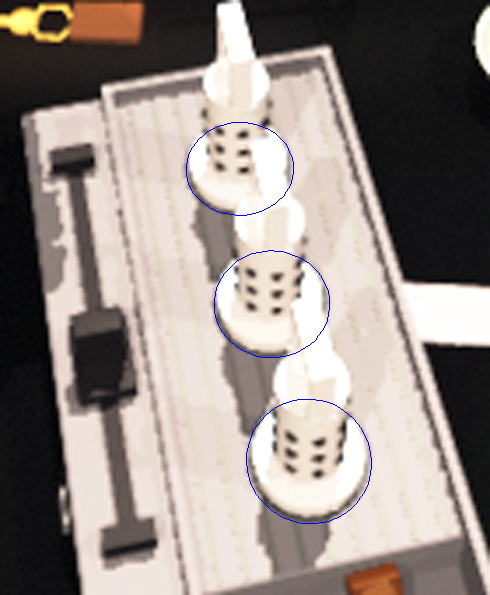

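View pics/t22.png

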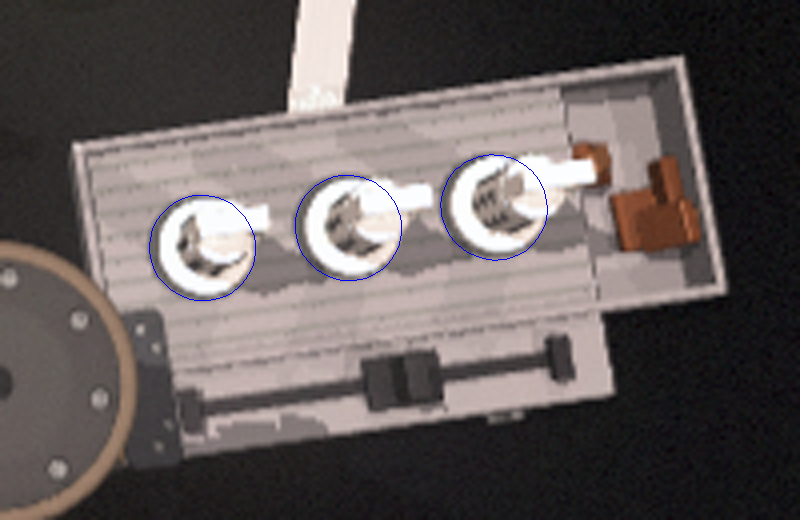

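Run:
```python
from h import *
from plant import vision
T=pickle.load(open("t22.pkl","rb"));S=vision.capture("side")
pt=np.load("poses.npz")["tray"];R=np.array([pt[0],pt[1],0])
w=atz(T,(405.2,235.3),.104);a=pt[2]
loc=lambda w:np.array([np.cos(a)*(w[0]-pt[0])+np.sin(a)*(w[1]-pt[1]),-np.sin(a)*(w[0]-pt[0])+np.cos(a)*(w[1]-pt[1])])
print(w,loc(w)); 
for u in [(559/4+300,357/4+140),(191/4+300,410/4+140)]: print("stop",loc(atz(T,u,.06)))
crop(S,225,320,255,375,10,"pics/s23.png")
def box(c,ly,box_,s,fn):
    x0,y0,x1,y1=box_
    im=cv2.resize(c["img"][y0:y1,x0:x1,::-1],None,fx=s,fy=s,interpolation=cv2.INTER_CUBIC)
    for z,col in((.104,(0,255,0)),(.062,(0,0,255))):
        P=W(pt,[[-.1095+dx,ly+dy,z] for dx,dy in((.015,.008),(-.015,.008),(-.015,-.008),(.015,-.008))])
        q=((proj(c,P)+.5-[x0,y0])*s-.5).astype(int);cv2.polylines(im,[q.reshape(-1,1,2)],True,col,1)
    cv2.imwrite(fn,im)
box(T,loc(w)[1],(375,210,450,255),9,"pics/bT.png");box(S,loc(w)[1],(215,310,275,375),9,"pics/bS.png")
```

```text
[ 0.44216516 -0.23077437  0.104     ] [-0.11225369 -0.02057128]
stop [-0.10847965 -0.12463589]
stop [-0.10946181  0.12393881]
```

View pics/bT.png

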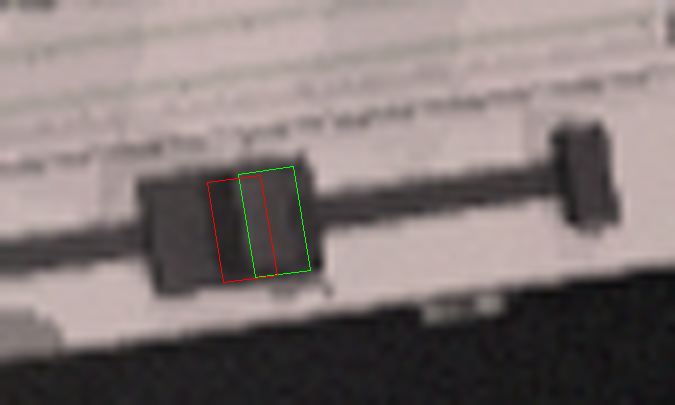

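View pics/bS.png

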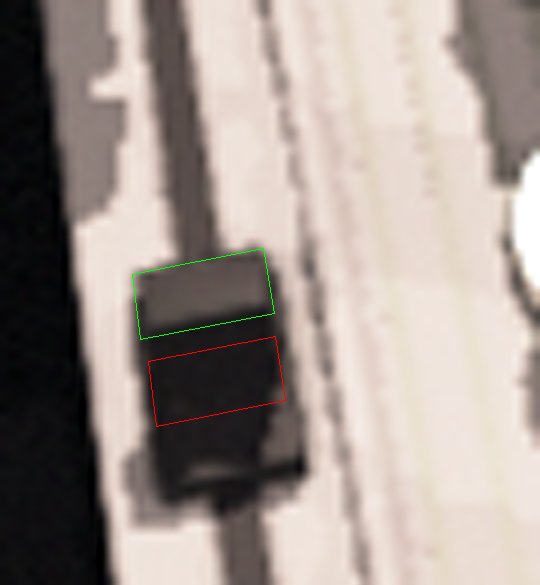

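Run:
```python
from h import *
pt=np.load("poses.npz")["tray"]
t=W(pt,[[-.1095,-.072,.2]])[0];print(t)
d=go(t,96.35)
```

```text
[ 0.45058986 -0.28158303  0.2       ]
t 46.1 cur [0.421  0.0584 0.3245] [-90.03  -0.    96.41] turn y 0.0011 shift [-0.3412  0.1245  0.0082] F [-0.  -0.2 -0.7] w 0.067
```

Request:
servo_tool:
  steps:
    - [[-0.038,0,0.0009,0,0,0],[-0.038,0,0.0009,0,0,0],[-0.038,0,0.0009,0,0,0],[-0.038,0,0.0009,0,0,0],[-0.038,0,0.0009,0,0,0],[-0.038,0,0.0009,0,0,0],[-0.038,0,0.0009,0,0,0],[-0.038,0,0.0009,0,0,0],[-0.037,0,0.0009,0,0,0],[0,0.04,0,0,0,0],[0,0.045,0,0,0,0],[0,0.04,0,0,0,0],[0,0,0,0,0,0],[0,0,0,0,0,0]]
  jaw: 255
  grip_force: 10

```text
time_s: 47.5
tcp_pos: [0.4506, -0.2825, 0.1998]
eef_rot: [-89.9, 0.0, 96.3]
contact_force: [0.5, -0.8, 0.5]
gripper_width: 0.0003
```

Run:
```python
from h import *
from plant import vision
pt=np.load("poses.npz")["tray"]
d=go(W(pt,[[-.1095,-.072,.091]])[0],96.35)
c=vision.capture("wrist");cv2.imwrite("pics/w24.png",c["img"][:,:,::-1])
```

```text
t 47.5 cur [ 0.4506 -0.2825  0.1998] [-8.993e+01  3.000e-02  9.632e+01] turn y -0.0006 shift [ 9.000e-04  1.088e-01 -1.000e-04] F [ 0.5 -0.8  0.5] w 0.0003
```

View pics/w24.png

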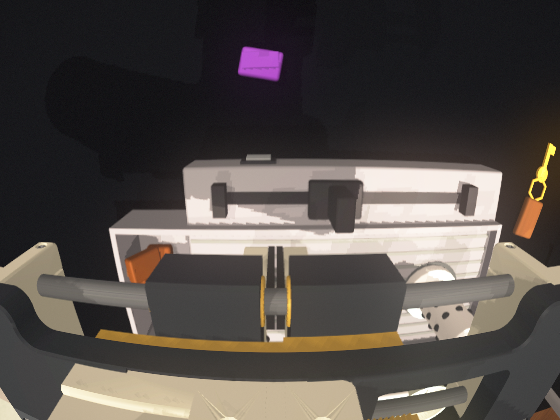

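Request:
servo_tool:
  steps:
    - [[0,0.04,0,0,0,0],[0,0.035,0,0,0,0],[0,0.022,0,0,0,0],[0,0.009,0,0,0,0],[0,0,0,0,0,0],[0,0,0,0,0,0]]

```text
time_s: 48.15
tcp_pos: [0.4523, -0.2818, 0.095]
eef_rot: [-90.2, 0.1, 96.4]
contact_force: [-0.2, -0.8, 0.7]
gripper_width: 0.0007
```

Request:
servo_tool:
  steps:
    - [[0.006,0,0,0,0,0],[0.01,0,0,0,0,0],[0.01,0,0,0,0,0],[0.01,0,0,0,0,0],[0.01,0,0,0,0,0],[0,0,0,0,0,0]]

```text
time_s: 48.75
tcp_pos: [0.4455, -0.2343, 0.0932]
eef_rot: [-90.0, -0.0, 96.4]
contact_force: [0.3, -0.5, -0.6]
gripper_width: 0.0008
```

Run:
```python
from h import *
from plant import vision
pt=np.load("poses.npz")["tray"]
d=go(W(pt,[[-.1095,-.072,.091]])[0],96.35)
c=vision.capture("side");crop(c,200,240,360,420,3.3,"pics/s25.png")
c=vision.capture("wrist");cv2.imwrite("pics/w25.png",c["img"][:,:,::-1])
```

```text
t 48.75 cur [ 0.4455 -0.2343  0.0932] [-9.002e+01 -1.000e-02  9.643e+01] turn y 0.0015 shift [-0.0476  0.0022  0.0002] F [ 0.3 -0.5 -0.6] w 0.0008
```

View pics/s25.png

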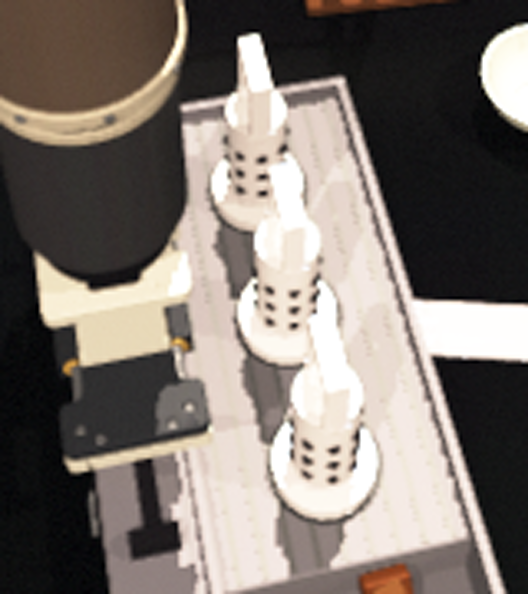

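View pics/w25.png

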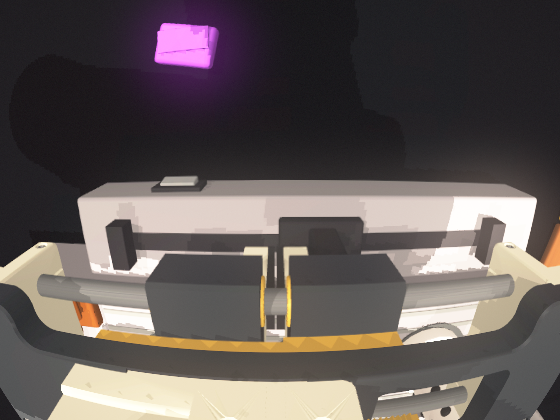

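Request:
servo_tool:
  steps:
    - [[0.01,0.002,0,0,0,0],[0.01,0,0,0,0,0],[0.01,0,0,0,0,0],[0.01,0,0,0,0,0],[0.01,0,0,0,0,0],[0.01,0,0,0,0,0],[0,0,0,0,0,0]]

```text
time_s: 49.55
tcp_pos: [0.4385, -0.1748, 0.0909]
eef_rot: [-90.0, -0.0, 96.4]
contact_force: [-0.9, -0.1, 0.5]
gripper_width: 0.0004
```

Run:
```python
from h import *
from plant import vision
pt=np.load("poses.npz")["tray"]
d=go(W(pt,[[-.1095,-.072,.091]])[0],96.35)
c=vision.capture("wrist");crop(c,80,150,560,300,1.6,"pics/w26.png")
c=vision.capture("side");crop(c,200,240,360,420,3.3,"pics/s26.png")
```

```text
t 49.55 cur [ 0.4385 -0.1748  0.0909] [-8.997e+01 -2.000e-02  9.643e+01] turn y 0.0014 shift [-1.075e-01 -1.000e-04 -2.000e-04] F [-0.9 -0.1  0.5] w 0.0004
```

View pics/w26.png

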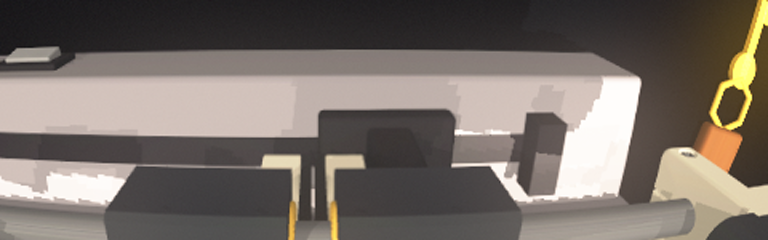

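View pics/s26.png

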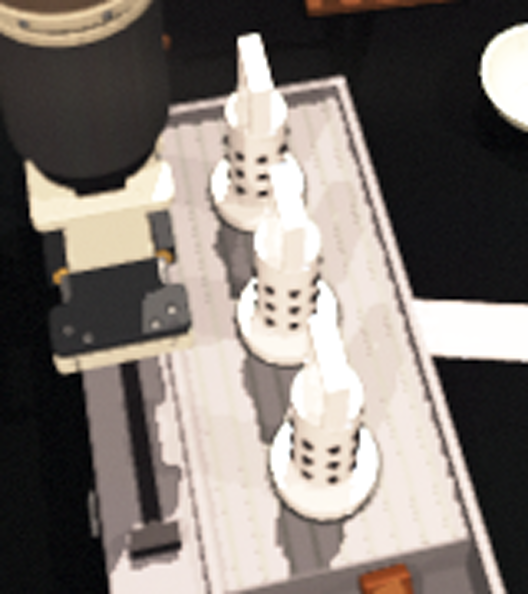

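Request:
servo_tool:
  steps:
    - [[0.008,0,0,0,0,0],[0.008,0,0,0,0,0],[0.006,0,0,0,0,0],[0,0,0,0,0,0]]

```text
time_s: 50.05
tcp_pos: [0.4364, -0.1534, 0.091]
eef_rot: [-90.0, -0.0, 96.4]
contact_force: [-0.4, -0.4, -0.3]
gripper_width: 0.0004
```

Request:
servo_tool:
  steps:
    - [[0.002,0,0,0,0,0],[0.002,0,0,0,0,0],[0,0,0,0,0,0]]

```text
time_s: 50.35
tcp_pos: [0.436, -0.15, 0.0909]
eef_rot: [-90.0, -0.0, 96.4]
contact_force: [-0.7, 0.5, 1.1]
gripper_width: 0.0005
```

Request:
servo_tool:
  steps:
    - [[0.002,0,0,0,0,0],[0,0,0,0,0,0]]

```text
time_s: 50.55
tcp_pos: [0.4359, -0.1481, 0.091]
eef_rot: [-90.0, -0.0, 96.4]
contact_force: [-0.6, -1.2, 0.1]
gripper_width: 0.0004
```

Request:
servo_tool:
  steps:
    - [[0.002,0,0,0,0,0],[0.002,0,0,0,0,0],[0,0,0,0,0,0]]

```text
time_s: 50.85
tcp_pos: [0.4355, -0.1451, 0.0911]
eef_rot: [-90.0, 0.1, 96.4]
contact_force: [0.7, -12.2, -2.0]
gripper_width: 0.0006
```

Run:
```python
from h import *
from plant import vision
c=vision.capture("wrist");crop(c,80,150,560,300,1.6,"pics/w27.png")
```

```text
(no output)
```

View pics/w27.png

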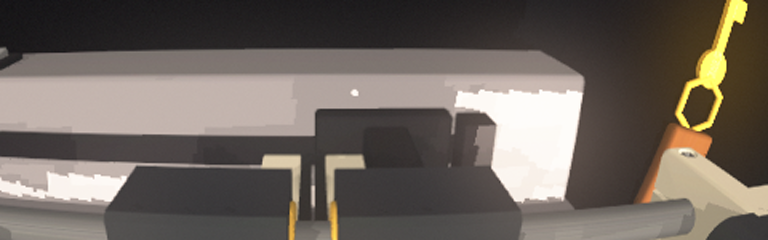

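Request:
servo_tool:
  steps:
    - [[0.001,0,0,0,0,0],[0,0,0,0,0,0],[0,0,0,0,0,0]]

```text
time_s: 51.2
tcp_pos: [0.4354, -0.1449, 0.0911]
eef_rot: [-90.0, 0.1, 96.4]
contact_force: [1.8, -17.3, -3.8]
gripper_width: 0.001
```

Request:
servo_tool:
  steps:
    - [[-0.006,0,0,0,0,0],[-0.01,0,0,0,0,0],[0,-0.03,0,0,0,0],[0,-0.045,0,0,0,0],[0,-0.045,0,0,0,0],[0,-0.045,0.02,0,0,0],[0.02,-0.04,0.02,0,0,0],[0.045,0,0,0,0,0],[0.045,0,0,0,0,0],[0.045,0,0,0,0,0],[0.045,0,0,0,0,0],[0.045,0,0,0,0,0],[0.045,0,0,0,0,0],[0.045,0,0,0,0,0],[0,0,0,0,0,0]]

```text
time_s: 52.7
tcp_pos: [0.3598, 0.1736, 0.296]
eef_rot: [-90.0, -0.1, 96.6]
contact_force: [-0.0, -0.1, -0.3]
gripper_width: 0.0003
```

Run:
```python
from h import *
from plant import vision
d=go([0.4,.1,.3])
S=vision.capture("side");T=vision.capture("top")
crop(S,180,60,430,420,1.6,"pics/s28.png");crop(T,80,90,500,300,1.9,"pics/t28.png");crop(T,320,140,490,260,4.5,"pics/t28b.png")
crop(S,200,270,360,420,4,"pics/s28b.png")
```

```text
t 52.7 cur [0.3598 0.1736 0.296 ] [-9.000e+01 -6.000e-02  9.663e+01] turn y -0.0 shift [-0.0777 -0.004  -0.0314] F [-0.  -0.1 -0.3] w 0.0003
```

View pics/t28b.png

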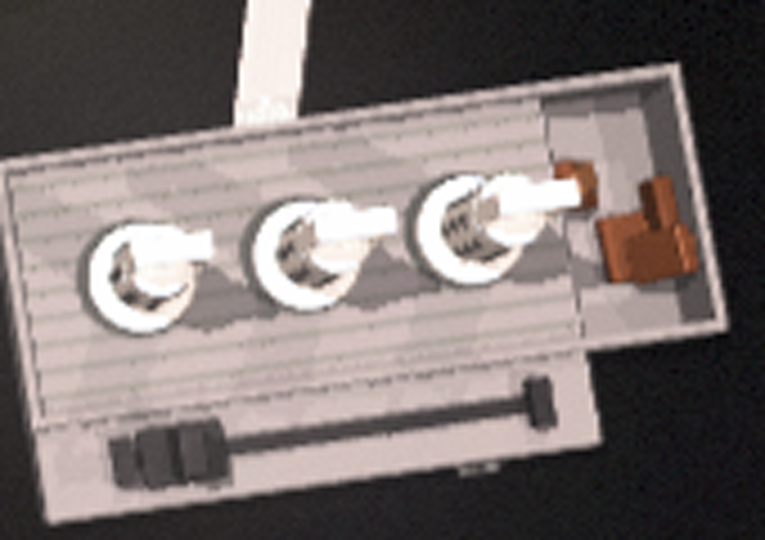

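View pics/s28b.png

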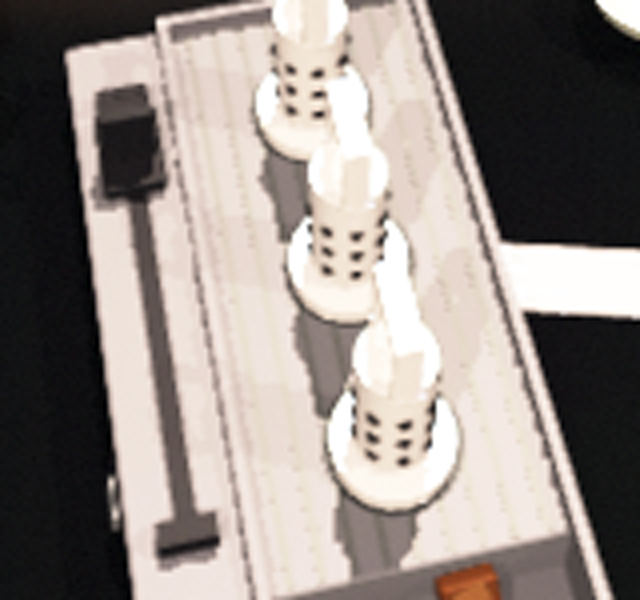

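View pics/t28.png

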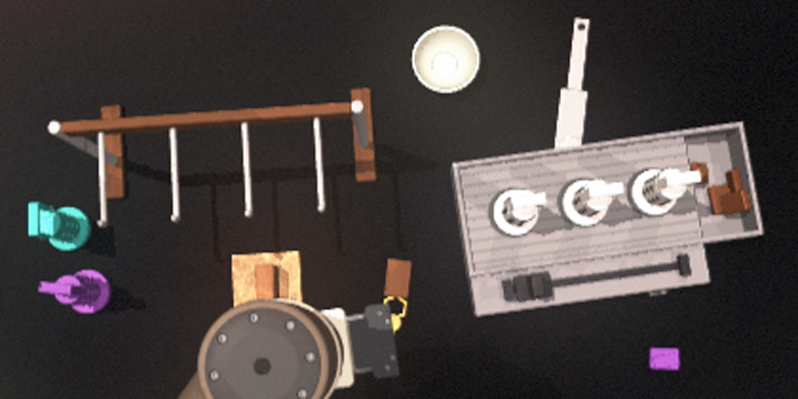

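View pics/s28.png

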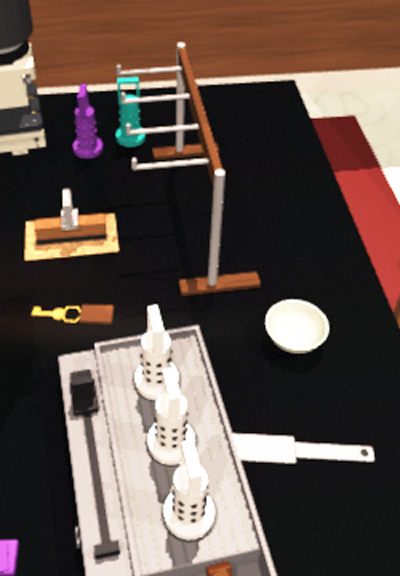

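Run:
```python
from h import *
from plant import r
T=__import__("plant").vision.capture("top")
pt=np.load("poses.npz")["tray"];a=pt[2]
w=atz(T,(364.6,239.8),.104);print(-np.sin(a)*(w[0]-pt[0])+np.cos(a)*(w[1]-pt[1]))
print(r.close_job())
```

```text
0.08503234506698079
the job is handed in; nothing more can be done
None
```

The job is handed in at about 53 s of the 198 s allowed, with every step done in the order you asked; no verdict was reported.

- **Chips:** I took the scraper off its peg and wiped all four bark chips into the trough in one stroke, with the tubes still hanging. The final pictures show the plate clear and four chips inside the trough, some piled or leaning on each other.
- **Scraper:** it stands upright on the cork mat.
- **Tubes:** all three white tubes stand upright, one on each vent. The vent outlines drawn over both camera views matched their feet to within 1–2 mm.
- **Heat carriage:** I pushed it with the closed fingers until it stalled against the far stop, where the force rose to about 17 N with no further movement.
- **Left alone:** I did not touch the bowl, key, shoehorn or the purple and turquoise look-alikes, and they look unmoved in the last pictures.

**One check disagreed slightly:** a rough pixel reading put the carriage's fin at tray y = 85 mm, where about 90 mm would be full travel. The wrist picture also showed a hairline gap at the stop. I took the hard stall as proof it was fully against the stop.

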